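Fit the temperature probes into a battery module and shut its guard

TASK

Gently lift the battery module's hinged guard cover fully open to its stop, then push every temperature probe in the stand fully home into a well of its own in the module (any well), so that its head sits down on the module's top. Then gently lower the cover until it is fully shut on its stop, and let go; do not let it slam, and leave the screwdriver, spray can and tray where they are.

Things in the scene. Friction and masses are not known exactly. Their poses are not given: they have to be found in the camera images.
- module: Fixed battery module: aluminium block 160 (x) x 300 (y) x 105 mm high, white service bay on top. Origin: centre of its underside on the bench; z up, y along its long side and the row of wells, +x towards its hinge side, away from the robot. The cover's hinge line runs along module y at x = +65, z = +105 mm. Its top is flat at 105 mm.
- cover (a joint): Angle (rad) of the hinged guard cover over the wells: 0 = shut on its stop, 1.75 = fully open on its stop, leaning back past upright. Clear-topped black hood 125 deep x 236 wide x 50 mm high, 0.35 kg, 46 mm of room inside. Its stiff friction hinge holds it wherever it is let go; about 4 to 5 N at the handle moves it.
- handle (a point): Middle of the cover's handle: round steel bar 12 mm thick, 110 mm long, along module y, on two end posts 46 mm in front of the hood's front face (a finger fits behind it), free space below when shut. It turns with the cover: at angle a it is at module x = 65 - 170 cos a + 30 sin a, y = 0, z = 105 + 170 sin a + 30 cos a (mm).
- stand: Loose steel block, 70 (x) x 240 (y) x 58 mm high, 1.6 kg, standing on the bench, with a row of five holes along its y axis at y = -88, -44, 0, +44, +88 mm, 54 mm deep, 10 mm square, in which the probes stand. Origin: centre of its underside. It is about level with the bench; its turn varies.
- well1 (a point): Centre of the mouth of probe well 1 (module y = -88 mm, 105 mm above the bench): a vertical round blind hole 10 mm in diameter, 58 mm deep, sharp-edged, in the flat white top; neighbours are 44 mm apart. All wells start empty and are alike.
- well2 (a point): Centre of the mouth of probe well 2 (module y = -44 mm, 105 mm above the bench): a vertical round blind hole 10 mm in diameter, 58 mm deep, sharp-edged, in the flat white top; neighbours are 44 mm apart. All wells start empty and are alike.
- well3 (a point): Centre of the mouth of probe well 3 (module y = +0 mm, 105 mm above the bench): a vertical round blind hole 10 mm in diameter, 58 mm deep, sharp-edged, in the flat white top; neighbours are 44 mm apart. All wells start empty and are alike.
- well4 (a point): Centre of the mouth of probe well 4 (module y = +44 mm, 105 mm above the bench): a vertical round blind hole 10 mm in diameter, 58 mm deep, sharp-edged, in the flat white top; neighbours are 44 mm apart. All wells start empty and are alike.
- well5 (a point): Centre of the mouth of probe well 5 (module y = +88 mm, 105 mm above the bench): a vertical round blind hole 10 mm in diameter, 58 mm deep, sharp-edged, in the flat white top; neighbours are 44 mm apart. All wells start empty and are alike.
- probe1: Temperature probe, 30 g: steel shank 8 mm in diameter, 50 mm long (its last 5 mm taper to 4 mm), under a round black head 16 mm across and 34 mm high. Origin: centre of the head's underside (the shoulder); z up through the head. Starts upright in a hole of the stand, shoulder on the stand's top (58 mm up). Three to five are there; an absent one reads None from the start.
- probe2: Temperature probe, 30 g: steel shank 8 mm in diameter, 50 mm long (its last 5 mm taper to 4 mm), under a round black head 16 mm across and 34 mm high. Origin: centre of the head's underside (the shoulder); z up through the head. Starts upright in a hole of the stand, shoulder on the stand's top (58 mm up). Three to five are there; an absent one reads None from the start.
- probe3: Temperature probe, 30 g: steel shank 8 mm in diameter, 50 mm long (its last 5 mm taper to 4 mm), under a round black head 16 mm across and 34 mm high. Origin: centre of the head's underside (the shoulder); z up through the head. Starts upright in a hole of the stand, shoulder on the stand's top (58 mm up). Three to five are there; an absent one reads None from the start.
- probe4: Temperature probe, 30 g: steel shank 8 mm in diameter, 50 mm long (its last 5 mm taper to 4 mm), under a round black head 16 mm across and 34 mm high. Origin: centre of the head's underside (the shoulder); z up through the head. Starts upright in a hole of the stand, shoulder on the stand's top (58 mm up). Three to five are there; an absent one reads None from the start.
- probe5: Temperature probe, 30 g: steel shank 8 mm in diameter, 50 mm long (its last 5 mm taper to 4 mm), under a round black head 16 mm across and 34 mm high. Origin: centre of the head's underside (the shoulder); z up through the head. Starts upright in a hole of the stand, shoulder on the stand's top (58 mm up). Three to five are there; an absent one reads None from the start.
- screwdriver: Loose screwdriver lying on the bench, about 200 mm long; origin on its underside. Not part of the job.
- spray: Loose spray can, 56 mm across, 160 mm high; origin centre of its foot. Not part of the job.
- tray: Loose small open grey tray, 100 x 140 x 35 mm; origin centre of its underside. Not part of the job.
Things that resemble listed ones, but are neither listed nor needed, are in the scene too. What is shaped like the probe4 but orange or red is not meant.

How it is judged (in metres and radians):
On the way, in this order (a step that is already met when the one before it is completed fails the run):
1. the cover is lifted open onto its stop (over 1.65 rad) (value of joint cover above 1.65 rad), for 0.2 s.
2. with the cover still open, every probe is fully home in a well (((horizontal distance between probe1 and well1 below 0.003 m and distance between probe1 and well1 below 0.0045 m) or (horizontal distance between probe1 and well2 below 0.003 m and distance between probe1 and well2 below 0.0045 m) or (horizontal distance between probe1 and well3 below 0.003 m and distance between probe1 and well3 below 0.0045 m) or (horizontal distance between probe1 and well4 below 0.003 m and distance between probe1 and well4 below 0.0045 m) or (horizontal distance between probe1 and well5 below 0.003 m and distance between probe1 and well5 below 0.0045 m)) and angle between each of probe1, probe2, probe3, probe4, probe5's own z axis and vertical below 0.1 rad and ((horizontal distance between probe2 and well1 below 0.003 m and distance between probe2 and well1 below 0.0045 m) or (horizontal distance between probe2 and well2 below 0.003 m and distance between probe2 and well2 below 0.0045 m) or (horizontal distance between probe2 and well3 below 0.003 m and distance between probe2 and well3 below 0.0045 m) or (horizontal distance between probe2 and well4 below 0.003 m and distance between probe2 and well4 below 0.0045 m) or (horizontal distance between probe2 and well5 below 0.003 m and distance between probe2 and well5 below 0.0045 m)) and ((horizontal distance between probe3 and well1 below 0.003 m and distance between probe3 and well1 below 0.0045 m) or (horizontal distance between probe3 and well2 below 0.003 m and distance between probe3 and well2 below 0.0045 m) or (horizontal distance between probe3 and well3 below 0.003 m and distance between probe3 and well3 below 0.0045 m) or (horizontal distance between probe3 and well4 below 0.003 m and distance between probe3 and well4 below 0.0045 m) or (horizontal distance between probe3 and well5 below 0.003 m and distance between probe3 and well5 below 0.0045 m)) and ((horizontal distance between probe4 and well1 below 0.003 m and distance between probe4 and well1 below 0.0045 m) or (horizontal distance between probe4 and well2 below 0.003 m and distance between probe4 and well2 below 0.0045 m) or (horizontal distance between probe4 and well3 below 0.003 m and distance between probe4 and well3 below 0.0045 m) or (horizontal distance between probe4 and well4 below 0.003 m and distance between probe4 and well4 below 0.0045 m) or (horizontal distance between probe4 and well5 below 0.003 m and distance between probe4 and well5 below 0.0045 m)) and ((horizontal distance between probe5 and well1 below 0.003 m and distance between probe5 and well1 below 0.0045 m) or (horizontal distance between probe5 and well2 below 0.003 m and distance between probe5 and well2 below 0.0045 m) or (horizontal distance between probe5 and well3 below 0.003 m and distance between probe5 and well3 below 0.0045 m) or (horizontal distance between probe5 and well4 below 0.003 m and distance between probe5 and well4 below 0.0045 m) or (horizontal distance between probe5 and well5 below 0.003 m and distance between probe5 and well5 below 0.0045 m)) and linear speed of each of probe1, probe2, probe3, probe4, probe5 below 0.02 m/s and value of joint cover above 1.4 rad), for 0.2 s.
3. the cover is lowered shut over the probes (((horizontal distance between probe1 and well1 below 0.003 m and distance between probe1 and well1 below 0.0045 m) or (horizontal distance between probe1 and well2 below 0.003 m and distance between probe1 and well2 below 0.0045 m) or (horizontal distance between probe1 and well3 below 0.003 m and distance between probe1 and well3 below 0.0045 m) or (horizontal distance between probe1 and well4 below 0.003 m and distance between probe1 and well4 below 0.0045 m) or (horizontal distance between probe1 and well5 below 0.003 m and distance between probe1 and well5 below 0.0045 m)) and angle between each of probe1, probe2, probe3, probe4, probe5's own z axis and vertical below 0.1 rad and ((horizontal distance between probe2 and well1 below 0.003 m and distance between probe2 and well1 below 0.0045 m) or (horizontal distance between probe2 and well2 below 0.003 m and distance between probe2 and well2 below 0.0045 m) or (horizontal distance between probe2 and well3 below 0.003 m and distance between probe2 and well3 below 0.0045 m) or (horizontal distance between probe2 and well4 below 0.003 m and distance between probe2 and well4 below 0.0045 m) or (horizontal distance between probe2 and well5 below 0.003 m and distance between probe2 and well5 below 0.0045 m)) and ((horizontal distance between probe3 and well1 below 0.003 m and distance between probe3 and well1 below 0.0045 m) or (horizontal distance between probe3 and well2 below 0.003 m and distance between probe3 and well2 below 0.0045 m) or (horizontal distance between probe3 and well3 below 0.003 m and distance between probe3 and well3 below 0.0045 m) or (horizontal distance between probe3 and well4 below 0.003 m and distance between probe3 and well4 below 0.0045 m) or (horizontal distance between probe3 and well5 below 0.003 m and distance between probe3 and well5 below 0.0045 m)) and ((horizontal distance between probe4 and well1 below 0.003 m and distance between probe4 and well1 below 0.0045 m) or (horizontal distance between probe4 and well2 below 0.003 m and distance between probe4 and well2 below 0.0045 m) or (horizontal distance between probe4 and well3 below 0.003 m and distance between probe4 and well3 below 0.0045 m) or (horizontal distance between probe4 and well4 below 0.003 m and distance between probe4 and well4 below 0.0045 m) or (horizontal distance between probe4 and well5 below 0.003 m and distance between probe4 and well5 below 0.0045 m)) and ((horizontal distance between probe5 and well1 below 0.003 m and distance between probe5 and well1 below 0.0045 m) or (horizontal distance between probe5 and well2 below 0.003 m and distance between probe5 and well2 below 0.0045 m) or (horizontal distance between probe5 and well3 below 0.003 m and distance between probe5 and well3 below 0.0045 m) or (horizontal distance between probe5 and well4 below 0.003 m and distance between probe5 and well4 below 0.0045 m) or (horizontal distance between probe5 and well5 below 0.003 m and distance between probe5 and well5 below 0.0045 m)) and value of joint cover below 0.04 rad), for 0.2 s.
At the end, for the whole second after the job is handed in: Every probe present stands upright in a well of its own, its shoulder within 4.5 mm of the centre of the well's mouth (3 mm sideways) and tilted less than 0.1 rad, at rest; the cover is shut (below 0.04 rad) and still (all of step 3 and linear speed of each of probe1, probe2, probe3, probe4, probe5 below 0.02 m/s and velocity of joint cover between -0.05 and 0.05 rad/s); the robot touches nothing.
It fails at once if the cover slams: faster than 1 rad/s within 0.15 rad of either stop ((value of joint cover below 0.15 rad and velocity of joint cover below -1 rad/s) or (value of joint cover above 1.6 rad and velocity of joint cover above 1 rad/s)).
It fails at once if the screwdriver is shifted more than 30 mm (distance of screwdriver from where it was at the start of the episode above 0.03 m).
It fails at once if the spray is shifted more than 30 mm (distance of spray from where it was at the start of the episode above 0.03 m).
It fails at once if the tray is shifted more than 30 mm (distance of tray from where it was at the start of the episode above 0.03 m).
Of probe1, probe2, probe3, probe4, probe5 only 3 to 5 are there at a start; the rules pass over those that are not, and their reading is None.
At some moment in a run one of stand may be knocked a few centimetres aside while the robot is not near it.
It also fails if it takes over 210 s, if anything falls off the work surface, if the arm or the gripper's body presses on something with over 40 N, if the wrist force passes 120 N, or if a joint passes its speed limit or range.

ROBOT

A 6-joint arm with a two-finger parallel gripper is mounted at the origin on the work surface. World frame = base frame: x ahead of the robot, y to its left, z up, the work surface at z = 0. Lengths are in mm, angles in degrees, forces in N, time in s.
With the tool pointing down it reaches from about 350 to 850 mm from the base axis. Payload 8.1 kg.
Tool frame: the origin (TCP) lies on the centre line of the jaws, within the pads' length; the fingertips stand 19 mm ahead of it and the grasp point (between the pads) is the TCP (r.tip_reach is the z of the fingertips in the tool frame, in mm); z points along the fingers, y is the line along which they close (so a half turn about z gives the same grasp; the last joint's range is limited). The gripper opens to 85 mm and grips with 20 to 120 N. Pads are 22 mm wide; open, the fingers measure 114 mm over their backs; the gripper's body (76 mm by 85 mm) begins 54 mm behind the grasp point. The pads swing forward as they close: fully open they stand 13 mm farther back than shut.
Start: joints at [62.888, 7.471, 85.268, -0, 87.261, -4.893], TCP at [226.871, 555.459, 250.292] pointing down, gripper open.
Joint ranges: [-169.43, 169.43], [-51.17, 129.36], [1.28, 143.12], [-76.62, 256.62], [0, 156.53], [-152.29, 152.29]. Speed limits (degrees/s): [136.94, 136.94, 159.86, 180, 180, 180].

INTERFACE

Orientations are given as [roll, pitch, yaw] about the fixed x, y, z axes, in that order (R = Rz(yaw) Ry(pitch) Rx(roll)).
In Python, from bench import r gives the robot as it stands. The module is installed in compiled form; this text tells all that it offers.
- The arm moves only by the shell command python3 -m handwheel 'ROWS' [FORCE]. ROWS is JSON, a list of rows, each a list of 7 numbers: the shift along the tool's x, y, z in m, then the turn, a rotation vector about the tool's x, y, z in degrees, then the finger opening in m, from 0 to 0.0854. In form: [[tx, ty, tz, ax, ay, az, claw], ...]. A call has 1 to 8 rows; each row shifts and turns the commanded pose from where the row before left it, along the tool's axes as they then stand; what a row does not reach is not made up. A row lasts 1/12 s, in which the tool goes at most 41.7 mm and 7.16 degrees, less where a joint would pass 70% of its speed; a pose out of reach is approached as far as the arm can. A call with a gripper value outside its range is refused whole. The fingers move at their own pace and stop on an object; FORCE is the grip in N (left out, the last holds). Time passes only in rows, so rows that do not move let the fingers close. It gives the time, the measured TCP pose, the force, the opening and the grip force at its end, in the units of the state.
- r.sense(): the state, without advancing time (a new reading comes with each control period).
- r.snapshot(name): name is "scene" or "top" or "wrist"; returns (picture, depth): 400x640x3 uint8, blue, green, red; 400x640 float32, mm along the optical axis (not along the pixel's ray), 0 where there is no reading.
- r.calibration(name): a dict with "vfov" (degrees; the focal length in pixels is half the picture's height over the tangent of half this angle, whatever the lens; pixels are square), "cx", "cy" (the principal point, pixels), "rvec" (rotation vector, rad) and "tvec" (3), from world to camera coordinates, as OpenCV has them; the wrist camera has in their place "tool_from_camera" (4x4, takes a point from camera to tool coordinates, whose origin is the TCP and whose axes are the flange's). Camera axes: x right, y down, z forward; pixel columns grow to the right and rows downward; lengths in mm; the calibration is good to about 2 mm. A picture is of the moment at which its call begins: read the wrist's pose just before it. calibration takes no time and is no camera call.
- r.hand_in(): hands the job in; it is judged then, once.
The state is a dict: "time": time; "joint_pos": joint angles; "qd": joint speeds; "joint_efforts": joint torques, N m; "tool_pos": TCP position; "tcp_rot": TCP orientation; "ft_force": force on the tool from outside, world axes, zero at the start; "wrist_torque": the same for the moment, N m; "finger_gap": finger opening in mm; "grip_force": force on a finger pad.
Only numpy, scipy, OpenCV 4.12 (cv2) and the standard library are available. Lean on these libraries where they do the work, as an engineer would, in place of code of your own. Each camera call takes 0.05 s, during which the arm holds its last target. There are 200 camera calls.

## Working session

There is one attempt and no reset: what is moved stays moved. The work goes in short steps, Python scripts to look and compute and a shell command to move; the robot and the scene stay as the last step left them, time stands still between calls to the robot, and variables do not carry over. Pictures are saved under pics/ and viewed, at most 19 in all, crops included, and the job is handed in when it is done.

```bash
mkdir -p pics; cat > h.py <<'E'
import numpy as np, cv2, sys
from bench import r
from scipy.spatial.transform import Rotation as R
def K(c):
    f=200/np.tan(np.radians(c["vfov"])/2); return np.array([[f,0,c["cx"]],[0,f,c["cy"]],[0,0,1]])
def cam(name,s=None):
    c=r.calibration(name)
    if "rvec" in c:
        Rw=cv2.Rodrigues(np.array(c["rvec"],float))[0].T; t=-Rw@np.array(c["tvec"],float).ravel()
    else:
        s=s or r.sense(); T=np.array(c["tool_from_camera"]); Rt=R.from_euler('xyz',s["tcp_rot"],degrees=True).as_matrix()
        Rw=Rt@T[:3,:3]; t=Rt@T[:3,3]+np.array(s["tool_pos"])
    return K(c),Rw,t
def ray(px,cm,z):
    k,Rw,t=cm; d=Rw@np.linalg.inv(k)@np.array([px[0],px[1],1.]); return t+d*(z-t[2])/d[2]
def cloud(dep,cm):
    k,Rw,t=cm; v,u=np.mgrid[0:400,0:640]; p=np.stack([(u-k[0,2])/k[0,0]*dep,(v-k[1,2])/k[1,1]*dep,dep],-1)
    return p@Rw.T+t
def proj(P,cm):
    k,Rw,t=cm; q=k@(Rw.T@(np.array(P,float)-t)); return q[:2]/q[2]
def shot(name):
    s=r.sense(); im,d=r.snapshot(name); return im,d,cam(name,s)
E
python3 - <<'E'
from h import *
for n in("scene","top"):
    im,d,cm=shot(n); cv2.imwrite(f"pics/{n}0.png",im); np.savez(f"{n}0.npz",im=im,d=d); print(n,cm[2],cm[1][:,2],r.calibration(n))
print(r.sense()); print(r.calibration("wrist"),r.tip_reach)
E
```

```text
scene [1134.50869448 -351.24569587  587.41139546] [-0.66549237  0.45385187 -0.59256931] {'vfov': 53.19863625236581, 'cx': 322.37699261419925, 'cy': 200.31199055454258, 'rvec': array([ 1.99967213,  1.05074609, -0.53616722]), 'tvec': array([-349.95110332, -197.88300553, 1262.50235867])}
top [4.58383891e+02 2.44101534e-01 9.80028199e+02] [ 0.16372496  0.01804986 -0.98634089] {'vfov': 54.53952499746756, 'cx': 326.87671254445985, 'cy': 202.12740567290334, 'rvec': array([ 2.0949229 , -2.15734028,  0.15307114]), 'tvec': array([ 35.22595298, 611.88236957, 891.58859298])}
{'time': 0.1, 'joint_pos': array([ 6.28874370e+01,  7.51117168e+00,  8.53219289e+01, -1.58691511e-03,
        8.72625497e+01, -4.89281251e+00]), 'qd': array([ 0.12384327, -0.10332915, -0.17592124,  0.0157031 , -0.0084576 ,
        0.15929397]), 'joint_efforts': array([ 1.06674954e-03, -5.70949066e+01, -5.01941836e+01, -1.60565246e-04,
        7.84680858e-03,  2.24159481e-05]), 'tool_pos': array([226.67117013, 555.03865251, 249.35588651]), 'tcp_rot': array([-1.79904563e+02, -6.57899748e-03,  1.57780321e+02]), 'ft_force': array([ 0.12606921,  0.40082102, -0.10195405]), 'wrist_torque': array([ 0.0247499 , -0.01776576, -0.022678  ]), 'grip_force': 0.0, 'finger_gap': 85.27950067716911}
{'vfov': 67.40274272452618, 'cx': 325.65109765260166, 'cy': 194.41637856800213, 'tool_from_camera': array([[ 9.42647065e-04, -9.65769725e-01, -2.59399208e-01,
         6.65318732e+01],
       [ 9.99999385e-01,  7.58715347e-04,  8.09185865e-04,
        -6.19004031e-01],
       [-5.84677050e-04, -2.59399812e-01,  9.65769846e-01,
        -1.25079520e+02],
       [ 0.00000000e+00,  0.00000000e+00,  0.00000000e+00,
         1.00000000e+00]])} 19.0
```

View pics/scene0.png

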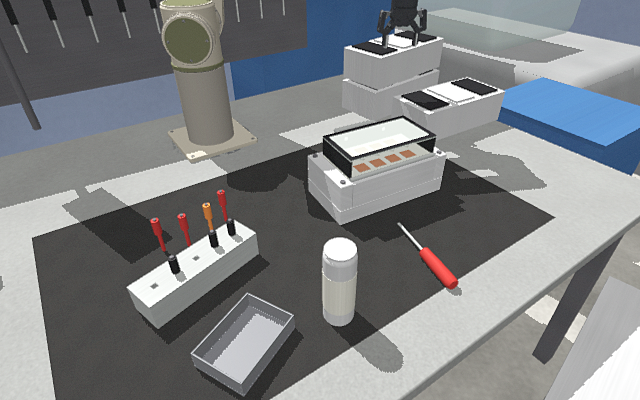

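View pics/top0.png

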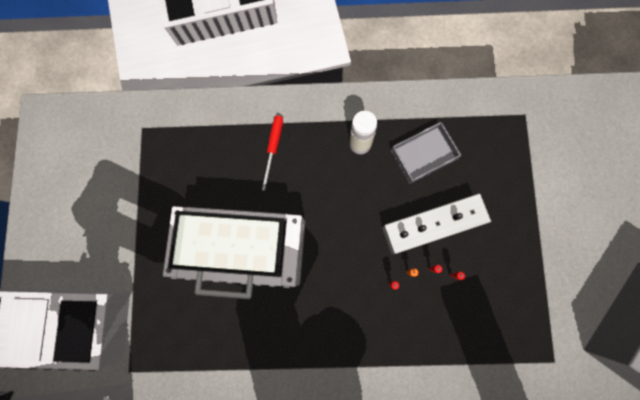

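Top view: the module is at about (235,247), with its handle at (223,290). The stand is at (437,223), with black probe heads at (403,230), (421,224) and (457,212). Red and orange look-alikes are at (395,286), (413,273), (438,268) and (460,276), on the robot side of the stand. The black ones standing in the stand's holes fit the description. Next I'll measure.

```bash
python3 - <<'E'
from h import *
def L(n): z=np.load(n+"0.npz"); return z["im"],z["d"],cam(n)
out=[]
for n in("top","scene"):
    im,d,cm=L(n); P=cloud(d,cm); hsv=cv2.cvtColor(im,cv2.COLOR_BGR2HSV)
    x,y,z=P[...,0],P[...,1],P[...,2]
    ok=(d>0)&(x>200)&(x<800)
    # stand top
    m=ok&(abs(z-58)<5)&(y<-50)&(hsv[...,2]>120)&(hsv[...,1]<60)
    q=P[m][:,:2].astype(np.float32); 
    _,lab,st,ce=cv2.connectedComponentsWithStats(m.astype(np.uint8)); i=1+st[1:,4].argmax(); q=P[lab==i]; print(n,"stand",len(q),q.mean(0),cv2.minAreaRect(q[:,:2].astype(np.float32)),st[i])
    m=ok&(abs(z-105)<5)&(y>50)
    q=P[m]; print("modtop",len(q),cv2.minAreaRect(q[:,:2].astype(np.float32)))
    m=ok&(abs(z-155)<7)&(y>50)
    q=P[m]; print("hood",len(q),q[:,2].mean(),cv2.minAreaRect(q[:,:2].astype(np.float32)))
    red=ok&(hsv[...,1]>150)&(hsv[...,2]>90)&((hsv[...,0]<18)|(hsv[...,0]>170))
    _,lab,st,ce=cv2.connectedComponentsWithStats(red.astype(np.uint8))
    for i in range(1,len(st)):
        if st[i,4]>8: q=P[lab==i]; print("red",ce[i].round(),st[i,4],q.min(0).round(),q.max(0).round())
    blk=ok&(z>70)&(z<100)&(hsv[...,2]<90)&(y<-50)
    _,lab,st,ce=cv2.connectedComponentsWithStats(blk.astype(np.uint8))
    for i in range(1,len(st)):
        if st[i,4]>8: q=P[lab==i]; q=q[q[:,2]>85]; print("blk",ce[i].round(),st[i,4],q.mean(0).round(1) if len(q) else 0)
    bw=cv2.resize(im[180:310,360:510] if n=="top" else im[180:330,110:280],None,fx=4,fy=4,interpolation=2); cv2.imwrite(f"pics/c_{n}.png",bw)
E
```

```text
top stand 2761 [ 551.87574242 -242.9378181    57.48171431] ((552.400634765625, -243.22947692871094), (69.4220199584961, 241.00308227539062), 16.60991668701172) [ 385  195  105   59 2761]
modtop 8107 ((439.56219482421875, 418.191650390625), (272.2391357421875, 730.4122924804688), 20.9597225189209)
hood 6510 155.21506811283896 ((513.7799072265625, 234.04330444335938), (237.5318603515625, 125.0870132446289), 84.16759490966797)
red [273. 143.] 196 [751. 138.  -4.] [800. 172.  28.]
red [437. 269.] 68 [ 435. -263.   -5.] [ 455. -222.   88.]
red [413. 272.] 74 [ 429. -203.   -4.] [ 449. -167.   89.]
red [460. 275.] 67 [ 419. -318.   -4.] [ 438. -272.   88.]
red [395. 285.] 60 [ 399. -154.   -4.] [ 420. -123.   88.]
blk [456. 216.] 37 [ 564.1 -281.3   91. ]
blk [421. 228.] 31 [ 539.4 -197.6   91.1]
blk [403. 234.] 28 [ 527.1 -155.7   91.6]
blk [622. 336.] 734 [ 288.4 -616.    92.5]
scene stand 3122 [ 561.92321122 -259.26364184   56.83935639] ((553.2493896484375, -242.783935546875), (73.3935317993164, 241.46182250976562), 16.920888900756836) [ 127  220  129   89 3122]
modtop 3736 ((433.84619140625, 459.3020935058594), (265.9850769042969, 813.3037719726562), 19.58745574951172)
hood 2829 154.41451577698953 ((438.2061767578125, 355.91485595703125), (241.37124633789062, 550.7893676757812), 32.283939361572266)
red [222. 202.] 145 [ 290. -139.   -1.] [423. -86.  84.]
red [208. 215.] 136 [ 319. -183.   -3.] [ 451. -154.   85.]
red [184. 227.] 173 [ 326. -238.   -1.] [ 457. -203.   85.]
red [158. 232.] 198 [ 306. -287.   -2.] [ 440. -272.   85.]
red [429. 257.] 237 [738. 137.  -3.] [800. 188.  26.]
blk [230. 225.] 81 [ 531.9 -160.4   89.6]
blk [212. 237.] 84 [ 544.4 -202.2   89.8]
blk [173. 263.] 97 [ 569.9 -285.9   89.5]
```

View pics/c_scene.png

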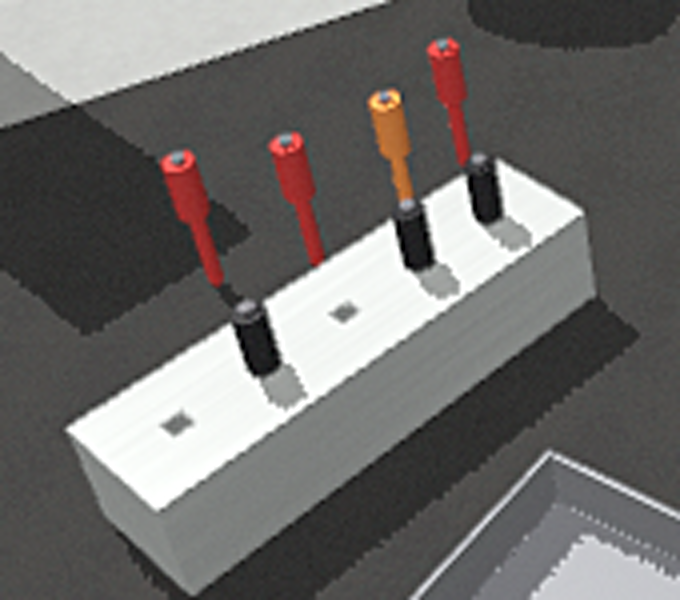

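The enlarged crop confirms it: three black probes stand in the stand's holes, and the red and orange look-alikes stand on the bench behind it. There are 3 probes. I'll turn the tool and go above the handle.

```bash
cat >> h.py <<'E'
def plan(T,yaw,roll=180,pitch=0):
    s=r.sense(); A=R.from_euler('xyz',s["tcp_rot"],degrees=True); B=R.from_euler('xyz',[roll,pitch,yaw],degrees=True)
    print("turn(first)",(A.inv()*B).as_rotvec(degrees=True).round(2),"then shift",B.inv().apply(np.array(T)-s["tool_pos"]).round(1),"| at",s["tool_pos"].round(1),s["tcp_rot"].round(2),"F",s["ft_force"].round(1),"gap",round(s["finger_gap"],1),"g",round(s["grip_force"],1),"t",round(s["time"],1))
E
python3 -m handwheel '[[0,0,0,0,0,6.7,0.04],[0,0,0,0,0,6.7,0.04],[0,0,0,0,0,6.7,0.04],[0,0,0,0,0,6.7,0.04],[0,0,0,0,0,6.7,0.04],[0,0,0,0,0,6.7,0.04],[0,0,0,0,0,6.7,0.04],[0,0,0,0,0,6.7,0.04]]' 30
python3 -m handwheel '[[0,0,0,0,0,6.7,0.04],[0,0,0,0,0,6.7,0.04],[0,0,0,0,0,6.6,0.04],[-0.01,0.008,0,0,0,0,0.04],[-0.02,0.014,0,0,0,0,0.04],[-0.024,0.0175,0.002,0,0,0,0.04],[-0.024,0.0175,0.002,0,0,0,0.04],[-0.024,0.0175,0.002,0,0,0,0.04]]'
python3 -m handwheel '[[-0.024,0.0175,0.002,0,0,0,0.04],[-0.024,0.0175,0.002,0,0,0,0.04],[-0.024,0.0175,0.002,0,0,0,0.04],[-0.024,0.0175,0.002,0,0,0,0.04],[-0.024,0.0175,0.002,0,0,0,0.04],[-0.024,0.0175,0.002,0,0,0,0.04],[-0.024,0.0175,0.002,0,0,0,0.04],[-0.024,0.0175,0.002,0,0,0,0.04]]'
python3 -m handwheel '[[-0.01,0.007,0.001,0,0,0,0.04],[0,0,0,0,0,0,0.04],[0,0,0,0,0,0,0.04]]'
python3 - <<'E'
from h import *
plan([406.8,245,137],84.17)
im,d,cm=shot("wrist"); cv2.imwrite("pics/w1.png",im); np.savez("w1.npz",im=im,d=d)
P=cloud(d,cm); z=P[...,2]
m=(d>0)&(z>125)&(z<146)&(P[...,0]<435); q=P[m]; print(len(q),q.mean(0),cv2.minAreaRect(q[:,:2].astype(np.float32)),q[:,2].max())
E
```

```text
time: 0.77
tool_pos: [226.7, 555.2, 249.6]
tcp_rot: [-180.0, 0.1, 103.8]
ft_force: [0.7, 1.4, -0.7]
finger_gap: 39.8
grip_force: 0.0
time: 1.43
tool_pos: [291.1, 444.6, 243.8]
tcp_rot: [-180.0, 0.0, 84.5]
ft_force: [1.1, -0.0, -0.2]
finger_gap: 40.1
grip_force: 0.0
time: 2.1
tool_pos: [410.7, 239.1, 227.9]
tcp_rot: [-180.0, 0.0, 84.4]
ft_force: [0.1, 0.7, 0.0]
finger_gap: 39.9
grip_force: 0.0
time: 2.35
tool_pos: [416.4, 229.6, 227.0]
tcp_rot: [-180.0, 0.0, 84.2]
ft_force: [0.6, 0.4, 0.2]
finger_gap: 40.2
grip_force: 0.0
turn(first) [-0.04  0.01  0.03] then shift [ 14.4 -11.1  90. ] | at [416.4 229.6 227. ] [-1.7996e+02  1.0000e-02  8.4200e+01] F [0.6 0.4 0.2] gap 40.2 g 0.0 t 2.4
3678 [411.62736246 245.60671172 142.30978252] ((419.8441467285156, 242.6997833251953), (121.17005920410156, 40.34718704223633), 85.10749053955078) 145.7471147653472
```

View pics/w1.png

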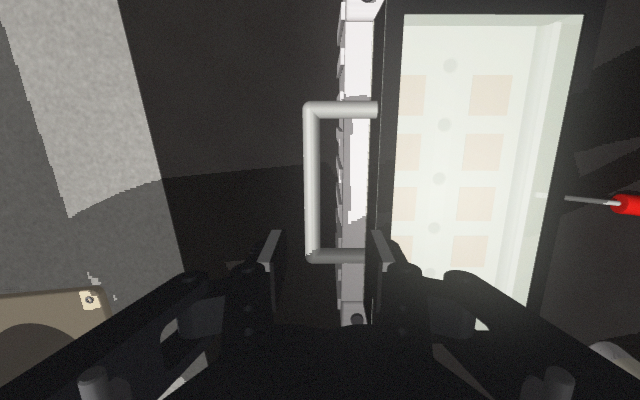

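The bar runs along column 311, rows 105–258. Well mouths show through the clear top at (450,65), (444,124), (439,178) and (434,228).

```bash
python3 - <<'E'
from h import *
s=r.sense(); cm=cam("wrist",s)
for p in[(311,107),(311,181),(311,256)]: print("bar",ray(p,cm,139).round(1))
for p in[(450,65),(444,124),(439,178),(434,228)]: print("well",ray(p,cm,105).round(1))
c,sn=np.cos(np.radians(-5.83)),np.sin(np.radians(-5.83))
for y in(88,44,0,-44): print(511.3-sn*y,234.3+c*y)
E
```

```text
bar [412.  300.9 139. ]
bar [406.2 249.6 139. ]
bar [399.5 190.2 139. ]
well [519.8 321.9 105. ]
well [515.3 278.2 105. ]
well [511.2 234.1 105. ]
well [506.7 189.5 105. ]
520.2387937432266 321.84483403614433
515.7693968716133 278.0724170180722
511.3 234.3
506.8306031283867 190.52758298192785
```

```bash

python3 -m handwheel '[[0.0072,-0.0056,0,0,0,0,0.04],[0.0072,-0.0055,0,0,0,0,0.04],[0,0,0.02,0,0,0,0.04],[0,0,0.02,0,0,0,0.04],[0,0,0.02,0,0,0,0.04],[0,0,0.015,0,0,0,0.04],[0,0,0.01,0,0,0,0.04],[0,0,0.006,0,0,0,0.04]]'
python3 -m handwheel '[[0,0,0,0,0,0,0.04],[0,0,0,0,0,0,0.02],[0,0,0,0,0,0,0.0],[0,0,0,0,0,0,0.0],[0,0,0,0,0,0,0.0],[0,0,0,0,0,0,0.0]]' 40
python3 - <<'E'
from h import *
plan([406.8,245,135],84.17)
e=np.radians(-5.83)
def H(a): return np.array([65-170*np.cos(a)+30*np.sin(a),105+170*np.sin(a)+30*np.cos(a)])
p=H(0)
for a in np.arange(.125,1.76,.125):
    q=H(a); print(round(a,3),q.round(1),"ty",(q-p)[0].round(1),"tz",(-(q-p)[1]).round(1)); p=q
E
```

```text
time: 3.07
tool_pos: [405.4, 246.9, 134.8]
tcp_rot: [-179.9, 0.0, 84.3]
ft_force: [-0.7, 0.5, -0.3]
finger_gap: 40.4
grip_force: 0.0
time: 3.57
tool_pos: [407.6, 246.5, 137.3]
tcp_rot: [179.9, -0.1, 84.2]
ft_force: [1.2, 2.7, 1.0]
finger_gap: 10.4
grip_force: 39.0
turn(first) [ 0.1  -0.08  0.  ] then shift [-1.6 -0.6  2.3] | at [407.6 246.5 137.3] [ 1.799e+02 -8.000e-02  8.417e+01] F [1.2 2.7 1. ] gap 10.4 g 39.0 t 3.6
0.125 [-99.9 156. ] ty 5.1 tz -21.0
0.25 [-92.3 176.1] ty 7.6 tz -20.2
0.375 [-82.2 195.2] ty 10.1 tz -19.1
0.5 [-69.8 212.8] ty 12.4 tz -17.6
0.625 [-55.3 228.8] ty 14.5 tz -16.0
0.75 [-38.9 242.8] ty 16.4 tz -14.0
0.875 [-20.9 254.7] ty 18.0 tz -11.9
1.0 [ -1.6 264.3] ty 19.3 tz -9.5
1.125 [ 18.8 271.3] ty 20.4 tz -7.1
1.25 [ 39.9 275.8] ty 21.1 tz -4.5
1.375 [ 61.4 277.6] ty 21.5 tz -1.8
1.5 [ 82.9 276.7] ty 21.5 tz 0.9
1.625 [104.2 273.1] ty 21.3 tz 3.6
1.75 [124.8 266.9] ty 20.7 tz 6.2
```

```bash

python3 -m handwheel '[[0,0.0025,-0.0105,0,0,0,0],[0,0.0025,-0.0105,0,0,0,0],[0,0.0038,-0.0101,0,0,0,0],[0,0.0038,-0.0101,0,0,0,0],[0,0.005,-0.0096,0,0,0,0],[0,0.005,-0.0095,0,0,0,0],[0,0.0062,-0.0088,0,0,0,0],[0,0.0062,-0.0088,0,0,0,0]]'
python3 -m handwheel '[[0,0,0,0,0,0,0],[0,0,0,0,0,0,0]]'
python3 -c "
from h import *
e=np.radians(-5.83);a=.5;x=65-170*np.cos(a)+30*np.sin(a);plan([511.3+x*np.cos(e),234.3+x*np.sin(e),105+170*np.sin(a)+30*np.cos(a)],84.17)"
```

```text
time: 4.23
tool_pos: [440.0, 243.1, 213.7]
tcp_rot: [-179.7, -0.0, 84.2]
ft_force: [-5.6, 6.4, -2.1]
finger_gap: 10.6
grip_force: 39.1
time: 4.4
tool_pos: [441.1, 243.0, 215.2]
tcp_rot: [-179.9, -0.1, 84.2]
ft_force: [-6.1, 3.1, 5.6]
finger_gap: 10.5
grip_force: 40.0
turn(first) [-0.09 -0.06  0.01] then shift [-1.6  0.9  2.3] | at [441.1 243.  215.2] [-1.7991e+02 -6.0000e-02  8.4180e+01] F [-6.1  3.1  5.6] gap 10.5 g 40.0 t 4.4
```

```bash

python3 -m handwheel '[[0,0.0073,-0.008,0,0,0,0],[0,0.0073,-0.008,0,0,0,0],[0,0.0082,-0.007,0,0,0,0],[0,0.0082,-0.007,0,0,0,0],[0,0.009,-0.006,0,0,0,0],[0,0.009,-0.006,0,0,0,0],[0,0.0097,-0.0047,0,0,0,0],[0,0.0097,-0.0047,0,0,0,0]]'
python3 -m handwheel '[[0,0.0102,-0.0035,0,0,0,0],[0,0.0102,-0.0035,0,0,0,0],[0,0.0105,-0.0023,0,0,0,0],[0,0.0105,-0.0023,0,0,0,0],[0,0.0108,-0.0009,0,0,0,0],[0,0.0107,-0.0009,0,0,0,0],[0,0.0072,0.0003,0,0,0,0],[0,0.0072,0.0003,0,0,0,0]]'
python3 -m handwheel '[[0,0.0071,0.0003,0,0,0,0],[0,0.0053,0.0009,0,0,0,0],[0,0.0053,0.0009,0,0,0,0],[0,0.0053,0.0009,0,0,0,0],[0,0.0054,0.0009,0,0,0,0],[0,0.004,0.001,0,0,0,0],[0,0.004,0.0012,0,0,0,0],[0,0.004,0.0012,0,0,0,0]]'
python3 -m handwheel '[[0,0.004,0.0012,0,0,0,0],[0,0.0035,0.001,0,0,0,0],[0,0.0015,0.0006,0,0,0,0],[0,0,0,0,0,0,0],[0,0,0,0,0,0,0]]'
python3 -c "
from h import *
e=np.radians(-5.83);a=1.75;x=65-170*np.cos(a)+30*np.sin(a);plan([511.3+x*np.cos(e),234.3+x*np.sin(e),105+170*np.sin(a)+30*np.cos(a)],84.17)"
```

```text
time: 5.07
tool_pos: [509.0, 236.2, 268.3]
tcp_rot: [-179.9, -0.1, 84.2]
ft_force: [-7.4, 4.0, 6.6]
finger_gap: 10.6
grip_force: 41.5
time: 5.73
tool_pos: [587.0, 228.2, 280.0]
tcp_rot: [180.0, -0.1, 84.2]
ft_force: [-3.1, 2.6, 7.0]
finger_gap: 10.1
grip_force: 43.0
time: 6.4
tool_pos: [627.1, 224.0, 271.3]
tcp_rot: [180.0, -0.0, 84.2]
ft_force: [-1.9, 4.7, 4.9]
finger_gap: 10.5
grip_force: 44.1
time: 6.82
tool_pos: [636.0, 223.2, 268.0]
tcp_rot: [-180.0, -0.0, 84.2]
ft_force: [-1.4, 4.8, 2.8]
finger_gap: 10.2
grip_force: 44.2
turn(first) [-0.01 -0.04  0.03] then shift [-1.6 -0.4  1. ] | at [636.  223.2 268. ] [-1.7999e+02 -4.0000e-02  8.4200e+01] F [-1.4  4.8  2.8] gap 10.2 g 44.2 t 6.8
```

```bash

python3 -m handwheel '[[0,0.001,0.0005,0,0,0,0],[0,0.001,0.0005,0,0,0,0],[0,0,0,0,0,0,0],[0,-0.001,-0.0005,0,0,0,0.04],[0,0,0,0,0,0,0.04],[0,0,0,0,0,0,0.04],[0,0,0,0,0,0,0.04],[0,0,-0.005,0,0,0,0.04]]'
python3 -m handwheel '[[0,0,-0.015,0,0,0,0.04],[0,0,-0.015,0,0,0,0.04],[0,0,-0.015,0,0,-5.6,0.04],[0,0,-0.012,0,0,-5.6,0.04],[0,0,0,0,0,-5.6,0.04],[0,0,0,0,0,-5.6,0.04],[-0.014,-0.007,0.003,0,0,0,0.04],[-0.0264,-0.0134,0.006,0,0,0,0.04]]'
python3 -m handwheel '[[-0.0264,-0.0134,0.0065,0,0,0,0.04],[-0.0264,-0.0134,0.0065,0,0,0,0.04],[-0.0264,-0.0134,0.0065,0,0,0,0.04],[-0.0264,-0.0134,0.0065,0,0,0,0.04],[-0.0264,-0.0134,0.0065,0,0,0,0.04],[-0.0264,-0.0134,0.0065,0,0,0,0.04],[-0.0264,-0.0134,0.0065,0,0,0,0.04],[-0.0264,-0.0134,0.0065,0,0,0,0.04]]'
python3 -m handwheel '[[-0.0264,-0.0134,0.0065,0,0,0,0.04],[-0.0264,-0.0134,0.0065,0,0,0,0.04],[-0.0264,-0.0134,0.0065,0,0,0,0.04],[-0.0264,-0.0134,0.0065,0,0,0,0.04],[-0.0264,-0.0134,0.0065,0,0,0,0.04],[-0.0264,-0.0134,0.0065,0,0,0,0.04],[-0.0264,-0.0134,0.0065,0,0,0,0.04],[0,0,0,0,0,0,0.04]]'
cat > look.py <<'E'
from h import *
# stand look with wrist: probe head tops by depth
n=sys.argv[1]; s=r.sense(); im,d,cm=shot("wrist"); cv2.imwrite(f"pics/{n}.png",im); np.savez(n+".npz",im=im,d=d)
P=cloud(d,cm); z=P[...,2]; hsv=cv2.cvtColor(im,cv2.COLOR_BGR2HSV)
m=(d>0)&(abs(z-58)<5)&(hsv[...,2]>110)&(hsv[...,1]<70)
_,lab,st,ce=cv2.connectedComponentsWithStats(m.astype(np.uint8)); i=1+st[1:,4].argmax(); q=P[lab==i]; print("stand",len(q),cv2.minAreaRect(q[:,:2].astype(np.float32)),st[i],q[:,2].mean())
m=(d>0)&(abs(z-92)<4)
_,lab,st,ce=cv2.connectedComponentsWithStats(m.astype(np.uint8))
for i in range(1,len(st)):
    if st[i,4]>60: q=P[lab==i]; print("head",ce[i].round(1),st[i],ray(ce[i],cm,92).round(1),im[lab==i].mean(0).round(),q.mean(0).round(1))
E
python3 look.py w2; python3 -c "
from h import *
plan([552,-243,230],106.6)
im,d,cm=shot('top');cv2.imwrite('pics/top1.png',im)"
```

```text
time: 7.48
tool_pos: [636.4, 222.0, 271.1]
tcp_rot: [-179.9, 0.1, 84.2]
ft_force: [-0.5, 0.2, -0.2]
finger_gap: 40.0
grip_force: 0.0
time: 8.15
tool_pos: [629.0, 180.0, 321.6]
tcp_rot: [179.9, -0.0, 106.8]
ft_force: [0.8, -0.1, -0.4]
finger_gap: 40.3
grip_force: 0.0
time: 8.82
tool_pos: [585.9, -56.6, 268.9]
tcp_rot: [180.0, 0.0, 106.6]
ft_force: [0.6, -0.0, 1.2]
finger_gap: 39.8
grip_force: 0.0
time: 9.48
tool_pos: [547.0, -263.7, 221.8]
tcp_rot: [-179.8, 0.0, 106.3]
ft_force: [-0.4, -0.7, -0.4]
finger_gap: 39.8
grip_force: 0.0
stand 16609 ((551.9635620117188, -243.8671112060547), (70.10357666015625, 240.63125610351562), 16.676240921020508) [  299    28    81   249 16609] 59.4924407537526
head [637.1  51.3] [633  31   7  40 170] [746.5 -87.5  92. ] [ 95. 104. 107.] [748.2 -86.7  90. ]
head [339.8  61.5] [330  50  21  23 296] [ 526.6 -159.8   92. ] [86. 87. 88.] [ 526.6 -160.    93.5]
head [339.6 118.6] [330 109  20  20 248] [ 539.2 -201.5   92. ] [94. 96. 97.] [ 539.2 -201.5   93.5]
head [338.8 218.8] [330 210  18  19 218] [ 564.2 -285.2   92. ] [91. 92. 93.] [ 564.1 -284.8   93.2]
turn(first) [-0.09 -0.03 -0.25] then shift [16.6  9.3 -7.6] | at [ 547.8 -261.5  222.4] [-1.7991e+02 -3.0000e-02  1.0635e+02] F [ 0.8  0.4 -0.2] gap 40.1 g 0.0 t 9.5
```

View pics/w2.png

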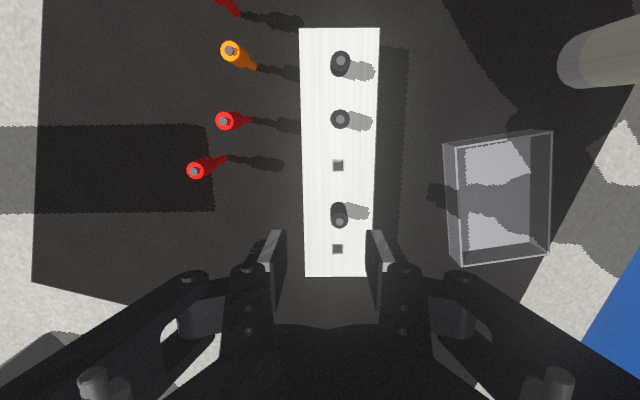

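Heads are at pixels (340,61), (340,118) and (339,214), in the stand's holes. I'll take the nearest first, at (564,-285).

```bash
python3 -c "
from h import *
plan([564.2,-285.2,82],106.68)"
```

```text
turn(first) [-0.03 -0.03 -0.25] then shift [-28.6   7.8 141. ] | at [ 548.5 -260.1  223. ] [-1.7997e+02 -3.0000e-02  1.0643e+02] F [-0.1  0.2  1.5] gap 40.2 g 0.0 t 9.6
```

```bash

python3 -m handwheel '[[-0.014,0.004,0.02,0,0,-0.25,0.04],[-0.0146,0.0038,0.02,0,0,0,0.04],[0,0,0.02,0,0,0,0.04],[0,0,0.01,0,0,0,0.04],[0,0,0,0,0,0,0.04],[0,0,0,0,0,0,0.04],[0,0,0,0,0,0,0.04]]'
python3 -c "
from h import *
plan([564.2,-285.2,82],106.68)"
```

```text
time: 10.17
tool_pos: [565.6, -283.6, 155.1]
tcp_rot: [179.9, 0.1, 106.9]
ft_force: [-0.0, 0.2, 0.5]
finger_gap: 40.0
grip_force: 0.0
turn(first) [0.08 0.08 0.2 ] then shift [-1.1 -1.8 73.1] | at [ 565.6 -283.6  155.1] [1.7992e+02 8.0000e-02 1.0688e+02] F [-0.   0.2  0.5] gap 40.0 g 0.0 t 10.2
```

```bash

python3 -m handwheel '[[-0.0011,-0.0018,0.015,0,0,0.2,0.04],[0,0,0.02,0,0,0,0.04],[0,0,0.02,0,0,0,0.04],[0,0,0.012,0,0,0,0.04],[0,0,0.006,0,0,0,0.04],[0,0,0,0,0,0,0.04],[0,0,0,0,0,0,0.04]]'
python3 -c "
from h import *
plan([564.2,-285.2,82],106.68)"
python3 -m handwheel '[[0,0,0,0,0,0,0.03],[0,0,0,0,0,0,0.02],[0,0,0,0,0,0,0.01],[0,0,0,0,0,0,0.01],[0,0,0,0,0,0,0.01],[0,0,0,0,0,0,0.01]]' 30
python3 -c "
from h import *
plan([564.2,-285.2,82],106.68)"
```

```text
time: 10.75
tool_pos: [563.9, -285.8, 81.4]
tcp_rot: [180.0, 0.0, 106.6]
ft_force: [1.2, 0.6, -0.0]
finger_gap: 39.8
grip_force: 0.0
turn(first) [ 0.04  0.05 -0.04] then shift [ 0.5  0.4 -0.6] | at [ 563.9 -285.8   81.4] [1.7996e+02 5.0000e-02 1.0664e+02] F [ 1.2  0.6 -0. ] gap 39.8 g 0.0 t 10.8
time: 11.25
tool_pos: [564.4, -286.0, 81.9]
tcp_rot: [179.9, 0.1, 106.6]
ft_force: [2.1, 0.7, 6.0]
finger_gap: 15.0
grip_force: 29.5
turn(first) [ 0.11  0.11 -0.04] then shift [ 0.9  0.  -0.1] | at [ 564.4 -286.    81.9] [1.7989e+02 1.1000e-01 1.0663e+02] F [2.1 0.7 6. ] gap 15.0 g 29.5 t 11.2
```

```bash

python3 -m handwheel '[[0,0,-0.005,0,0,0,0.01],[0,0,-0.015,0,0,0,0.01],[0,0,-0.02,0,0,0,0.01],[0,0,-0.02,0,0,0,0.01],[0,0,-0.02,0,0,5.6,0.01],[0,0,-0.02,0,0,5.6,0.01],[0,0,-0.015,0,0,5.6,0.01],[0,0,-0.005,0,0,5.6,0.01]]'
python3 -m handwheel '[[0.014,-0.003,0,0,0,0,0.01],[0.026,-0.006,0,0,0,0,0.01],[0.026,-0.006,0,0,0,0,0.01],[0.026,-0.006,0,0,0,0,0.01],[0.026,-0.006,0,0,0,0,0.01],[0.026,-0.006,0,0,0,0,0.01],[0.026,-0.006,0,0,0,0,0.01],[0.026,-0.006,0,0,0,0,0.01]]'
python3 -m handwheel '[[0.026,-0.006,0,0,0,0,0.01],[0.026,-0.006,0,0,0,0,0.01],[0.026,-0.006,0,0,0,0,0.01],[0.026,-0.006,0,0,0,0,0.01],[0.026,-0.006,0,0,0,0,0.01],[0.026,-0.006,0,0,0,0,0.01],[0.026,-0.006,0,0,0,0,0.01],[0.026,-0.006,0,0,0,0,0.01]]'
python3 -m handwheel '[[0.026,-0.006,0,0,0,0,0.01],[0.026,-0.006,0,0,0,0,0.01],[0.012,-0.003,0,0,0,0,0.01],[0,0,0,0,0,0,0.01],[0,0,0,0,0,0,0.01]]'
python3 -c "
from h import *
im,d,cm=shot('wrist'); cv2.imwrite('pics/w3.png',im); np.savez('w3.npz',im=im,d=d)
plan([506.7,190.3,194],84.17)
for y in (88,44,0,-44): print(proj([511.3+.1016*y,234.3+.9948*y,105],cm).round(1))
"
```

```text
time: 11.92
tool_pos: [564.2, -286.3, 203.9]
tcp_rot: [179.8, 0.1, 84.0]
ft_force: [-0.2, -0.1, -0.4]
finger_gap: 14.8
grip_force: 29.9
time: 12.58
tool_pos: [537.0, -84.1, 199.4]
tcp_rot: [-179.9, -0.0, 84.4]
ft_force: [0.6, 0.2, -0.6]
finger_gap: 15.1
grip_force: 29.9
time: 13.25
tool_pos: [510.0, 127.3, 199.5]
tcp_rot: [-179.9, 0.0, 84.4]
ft_force: [-0.8, 0.3, -0.4]
finger_gap: 15.0
grip_force: 29.9
time: 13.67
tool_pos: [502.3, 191.1, 199.8]
tcp_rot: [-179.9, 0.1, 84.4]
ft_force: [-0.4, -0.5, -0.9]
finger_gap: 14.7
grip_force: 29.9
turn(first) [-0.04  0.06  0.14] then shift [0.3 4.1 5.8] | at [502.6 190.4 199.8] [-1.7996e+02  6.0000e-02  8.4310e+01] F [ 0.5 -0.5 -0.5] gap 15.2 g 29.9 t 13.7
[335.5   7.7]
[334.7  79.8]
[333.9 144.3]
[333.2 202.4]
```

View pics/w3.png

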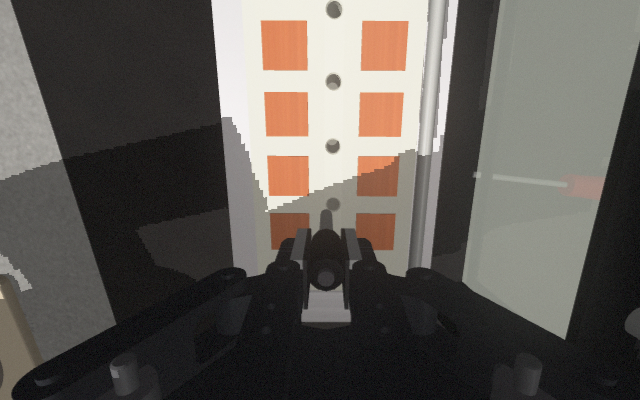

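Wells are at (334,9), (333,81), (332,146) and (333,204), and the held probe's shank tip is near (326,213). Refining both.

```bash
cat > wells.py <<'E'
from h import *
def wells(im,cm,top=0):
    g=cv2.cvtColor(im,cv2.COLOR_BGR2GRAY).astype(float); out={}
    for k,y in zip((5,4,3,2,1),(88,44,0,-44,-88)):
        u,v=proj([511.3+.1016*y,234.3+.9948*y,105],cm)
        if not(14<v<395): continue
        u0,v0=int(u)-13,int(v)-13; w=g[v0:v0+27,u0:u0+27]
        m=(w<0.72*np.percentile(w,60)).astype(np.uint8)
        _,lab,st,ce=cv2.connectedComponentsWithStats(m); 
        if len(st)<2: continue
        i=1+np.argmin(np.hypot(*(ce[1:]-13).T)); p=ce[i]+[u0,v0]; X=ray(p,cm,105); out[k]=X
        print("well",k,p.round(1),st[i,4],X.round(1),"pred",(511.3+.1016*y).__round__(1),round(234.3+.9948*y,1))
    return out
E
python3 - <<'E'
from wells import *
z=np.load("w3.npz"); cm=cam("wrist"); wells(z["im"],cm)
# tool-frame point for held head top / tip: intersect with tool z plane
c=r.calibration("wrist"); T=np.array(c["tool_from_camera"])
for p,tz in(((326,277),-10),((326,213),74)):
    k=K(c); d=T[:3,:3]@np.linalg.inv(k)@np.array([*p,1.]); t=T[:3,3]; print(p,t+d*(tz-t[2])/d[2])
cv2.imwrite("pics/w3c.png",cv2.resize(z["im"][180:310,250:400],None,fx=4,fy=4))
E
```

```text
well 4 [333.1  81.1] 179 [515.1 276.6 105. ] pred 515.8 278.1
well 3 [332.5 146. ] 150 [510.6 232.5 105. ] pred 511.3 234.3
well 2 [330.5 206.3] 170 [504.8 186.8 105. ] pred 506.8 190.5
well 1 [332. 258.] 1 [501.9 143.4 105. ] pred 502.4 146.8
(326, 277) [ -2.37229935  -1.04247663 -10.        ]
(326, 213) [-1.61431885 -0.86685809 74.        ]
```

View pics/w3c.png

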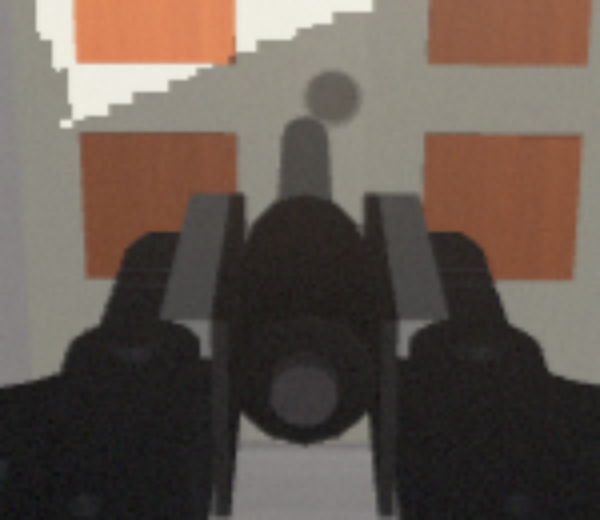

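```bash
python3 - <<'E'
from h import *
c=r.calibration("wrist"); T=np.array(c["tool_from_camera"]); k=K(c)
def tp(p,tz): d=T[:3,:3]@np.linalg.inv(k)@np.array([*p,1.]); t=T[:3,3]; return t+d*(tz-t[2])/d[2]
print(tp((333,204.2),94.8), tp((326.2,211),74), tp((326.2,209.2),74), tp((332.5,146),94.8)-tp((333,204.2),94.8))
plan([506.7,190.3,194],84.17)
E
```

```text
[-1.48389565  4.53657253 94.8       ] [-0.14589105 -0.72918126 74.        ] [ 1.17107975 -0.7310456  74.        ] [44.21917686 -0.68539879  0.        ]
turn(first) [-0.04  0.06  0.14] then shift [0.3 4.1 5.8] | at [502.6 190.4 199.8] [-1.7996e+02  6.0000e-02  8.4310e+01] F [ 0.5 -0.5 -0.5] gap 15.2 g 29.9 t 13.7
```

```bash

python3 -m handwheel '[[-0.0005,0.0025,0.005,0,0,0.1,0.01],[0,0.0024,0.005,0,0,0,0.01],[0,0,0.004,0,0,0,0.01],[0,0,0.003,0,0,0,0.01],[0,0,0,0,0,0,0.01],[0,0,0,0,0,0,0.01]]'
python3 -c "
from h import *
im,d,cm=shot('wrist'); cv2.imwrite('pics/w4.png',cv2.resize(im[180:310,250:400],None,fx=4,fy=4)); plan([506.7,190.3,129],84.17)"
```

```text
time: 14.22
tool_pos: [507.6, 189.6, 182.8]
tcp_rot: [-179.9, 0.0, 84.1]
ft_force: [0.2, -1.0, 0.4]
finger_gap: 14.9
grip_force: 29.9
turn(first) [-0.02  0.   -0.06] then shift [ 0.5 -1.1 54.2] | at [507.8 189.7 183.2] [-179.98    0.     84.11] F [ 0.3  0.  -0.6] gap 15.2 g 29.9 t 14.3
```

View pics/w4.png

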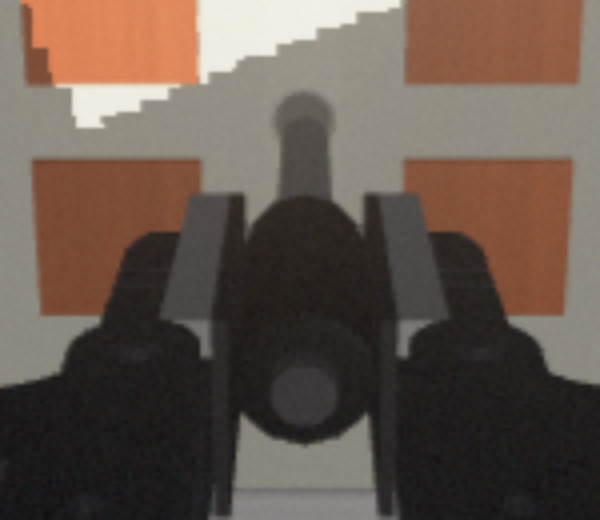

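```bash

python3 -m handwheel '[[-0.0005,0,0.003,0,0,0,0.01],[0,0,0.004,0,0,0,0.01],[0,0,0.004,0,0,0,0.01],[0,0,0.004,0,0,0,0.01],[0,0,0,0,0,0,0.01]]'
python3 -c "
from h import *
plan([506.7,190.3,129],84.17)"
```

```text
time: 14.68
tool_pos: [507.0, 189.3, 166.9]
tcp_rot: [-179.9, 0.0, 84.1]
ft_force: [-0.5, -0.2, -1.0]
finger_gap: 15.3
grip_force: 29.9
turn(first) [-0.1   0.04 -0.03] then shift [ 1.  -0.4 37.9] | at [507.  189.3 166.9] [-1.799e+02  4.000e-02  8.414e+01] F [-0.5 -0.2 -1. ] gap 15.3 g 29.9 t 14.7
```

```bash

python3 -m handwheel '[[0,0,0.005,0,0,0,0.01],[0,0,0.006,0,0,0,0.01],[0,0,0.006,0,0,0,0.01],[0,0,0.006,0,0,0,0.01],[0,0,0.006,0,0,0,0.01],[0,0,0.004,0,0,0,0.01],[0,0,0.003,0,0,0,0.01],[0,0,0,0,0,0,0.01]]'
python3 -m handwheel '[[0,0,0.0015,0,0,0,0.01],[0,0,0.0015,0,0,0,0.01],[0,0,0,0,0,0,0.01]]'
```

```text
time: 15.35
tool_pos: [507.2, 189.3, 131.3]
tcp_rot: [-179.9, 0.0, 84.1]
ft_force: [0.2, 0.2, -0.9]
finger_gap: 15.2
grip_force: 29.9
time: 15.6
tool_pos: [507.8, 189.4, 129.3]
tcp_rot: [180.0, -0.0, 84.1]
ft_force: [-0.0, 0.3, -0.6]
finger_gap: 15.1
grip_force: 29.9
```

Push until contact force appears.

```bash

python3 -m handwheel '[[0,0,0.001,0,0,0,0.01],[0,0,0.001,0,0,0,0.01],[0,0,0,0,0,0,0.01]]'
python3 -m handwheel '[[0,0,0.001,0,0,0,0.01],[0,0,0,0,0,0,0.01],[0,0,0,0,0,0,0.01]]'
```

```text
time: 15.85
tool_pos: [508.0, 189.5, 128.8]
tcp_rot: [180.0, -0.0, 84.1]
ft_force: [-5.0, -1.7, 10.1]
finger_gap: 15.1
grip_force: 31.0
time: 16.1
tool_pos: [508.1, 189.6, 128.7]
tcp_rot: [179.9, -0.0, 84.1]
ft_force: [-9.2, -2.5, 16.8]
finger_gap: 14.7
grip_force: 31.8
```

```bash

python3 -m handwheel '[[0,0,-0.002,0,0,0,0.04],[0,0,0,0,0,0,0.04],[0,0,0,0,0,0,0.04],[0,0,-0.01,0,0,0,0.04],[0,0,-0.02,0,0,0,0.04],[0,0,-0.02,0,0,0,0.04],[0,0,-0.02,0,0,-5.6,0.04],[0,0,-0.02,0,0,-5.6,0.04]]'
python3 -m handwheel '[[0,0,0,0,0,-5.6,0.04],[0,0,0,0,0,-5.7,0.04],[-0.014,-0.003,0,0,0,0,0.04],[-0.0274,-0.006,0,0,0,0,0.04],[-0.0274,-0.006,0,0,0,0,0.04],[-0.0274,-0.006,0,0,0,0,0.04],[-0.0274,-0.006,0,0,0,0,0.04],[-0.0274,-0.006,0,0,0,0,0.04]]'
python3 -m handwheel '[[-0.0274,-0.006,0,0,0,0,0.04],[-0.0274,-0.006,0,0,0,0,0.04],[-0.0274,-0.006,0,0,0,0,0.04],[-0.0274,-0.006,0,0,0,0,0.04],[-0.0274,-0.006,0,0,0,0,0.04],[-0.0274,-0.006,0,0,0,0,0.04],[-0.0274,-0.006,0,0,0,0,0.04],[-0.0274,-0.006,0,0,0,0,0.04]]'
python3 -m handwheel '[[-0.013,-0.003,0,0,0,0,0.04],[0,0,0,0,0,0,0.04],[0,0,0,0,0,0,0.04]]'
python3 look.py w5; python3 -c "
from h import *
plan([539.2,-201.5,82],106.68)"
```

```text
time: 16.77
tool_pos: [507.6, 189.4, 219.6]
tcp_rot: [-180.0, 0.0, 95.6]
ft_force: [0.2, 0.1, -0.2]
finger_gap: 40.1
grip_force: 0.0
time: 17.43
tool_pos: [519.3, 34.0, 218.9]
tcp_rot: [180.0, 0.0, 106.6]
ft_force: [0.7, 0.8, 0.1]
finger_gap: 40.1
grip_force: 0.0
time: 18.1
tool_pos: [536.0, -189.9, 218.9]
tcp_rot: [180.0, 0.0, 106.6]
ft_force: [0.1, -0.1, 0.3]
finger_gap: 40.0
grip_force: 0.0
time: 18.35
tool_pos: [536.8, -201.9, 218.3]
tcp_rot: [-180.0, -0.0, 106.5]
ft_force: [0.4, 0.5, 0.1]
finger_gap: 39.9
grip_force: 0.0
stand 14753 ((550.7304077148438, -243.41236877441406), (70.1207504272461, 239.1314239501953), 16.11932945251465) [  291   103    78   225 14753] 59.4916625026842
head [618.7 125.3] [607  92  33  68 573] [749.4 -79.2  92. ] [110. 120. 124.] [749.5 -79.4  92. ]
head [329.7 141. ] [320 132  20  19 240] [ 526.4 -158.9   92. ] [93. 95. 96.] [ 526.4 -158.8   93.6]
head [328.9 192. ] [320 183  19  19 224] [ 538.3 -200.8   92. ] [ 96.  99. 100.] [ 538.2 -200.5   93.3]
turn(first) [-0.   -0.05 -0.07] then shift [ -1.1   2.1 136.3] | at [ 536.8 -201.1  218.3] [-1.8000e+02 -5.0000e-02  1.0661e+02] F [-0.2  1.1  1.1] gap 39.8 g 0.0 t 18.4
```

```bash

python3 -m handwheel '[[-0.0005,0.0018,0.01,0,0,0,0.04],[0,0,0.025,0,0,0,0.04],[0,0,0.03,0,0,0,0.04],[0,0,0.03,0,0,0,0.04],[0,0,0.025,0,0,0,0.04],[0,0,0.011,0,0,0,0.04],[0,0,0.005,0,0,0,0.04],[0,0,0,0,0,0,0.04]]'
python3 -m handwheel '[[0,0,0,0,0,0,0.04],[0,0,0,0,0,0,0.02],[0,0,0,0,0,0,0.01],[0,0,0,0,0,0,0.01],[0,0,0,0,0,0,0.01],[0,0,0,0,0,0,0.01]]' 30
```

```text
time: 19.07
tool_pos: [538.3, -200.7, 81.3]
tcp_rot: [-179.9, -0.1, 106.7]
ft_force: [0.4, 0.2, 0.4]
finger_gap: 40.2
grip_force: 0.0
time: 19.57
tool_pos: [540.1, -202.4, 84.4]
tcp_rot: [179.9, 0.1, 106.6]
ft_force: [-0.3, 0.9, 6.8]
finger_gap: 15.0
grip_force: 29.2
```

```bash

python3 -m handwheel '[[0,0,-0.005,0,0,0,0.01],[0,0,-0.015,0,0,0,0.01],[0,0,-0.02,0,0,0,0.01],[0,0,-0.02,0,0,0,0.01],[0,0,-0.02,0,0,5.6,0.01],[0,0,-0.02,0,0,5.6,0.01],[0,0,-0.015,0,0,5.6,0.01],[0,0,-0.005,0,0,5.7,0.01]]'
python3 -m handwheel '[[0.014,-0.0027,0,0,0,0,0.01],[0.026,-0.0044,0,0,0,0,0.01],[0.026,-0.0044,0,0,0,0,0.01],[0.026,-0.0044,0,0,0,0,0.01],[0.026,-0.0044,0,0,0,0,0.01],[0.026,-0.0044,0,0,0,0,0.01],[0.026,-0.0044,0,0,0,0,0.01],[0.026,-0.0044,0,0,0,0,0.01]]'
python3 -m handwheel '[[0.026,-0.0044,0,0,0,0,0.01],[0.026,-0.0044,0,0,0,0,0.01],[0.026,-0.0044,0,0,0,0,0.01],[0.026,-0.0044,0,0,0,0,0.01],[0.026,-0.0044,0,0,0,0,0.01],[0.026,-0.0044,0,0,0,0,0.01],[0.026,-0.0044,0,0,0,0,0.01],[0.026,-0.0044,0,0,0,0,0.01]]'
python3 -m handwheel '[[0.0135,-0.002,0,0,0,0,0.01],[0.0135,-0.002,0,0,0,0,0.01],[0,0,0,0,0,0,0.01],[0,0,0,0,0,0,0.01],[0,0,0,0,0,0,0.01]]'
python3 -c "
from h import *
plan([511.6,233.5,184],84.17)"
```

```text
time: 20.23
tool_pos: [540.1, -202.4, 206.3]
tcp_rot: [179.7, 0.1, 83.8]
ft_force: [0.1, 0.6, -0.6]
finger_gap: 14.7
grip_force: 29.8
time: 20.9
tool_pos: [524.6, -1.4, 201.9]
tcp_rot: [-180.0, -0.0, 84.3]
ft_force: [0.1, -0.3, -0.5]
finger_gap: 14.6
grip_force: 29.8
time: 21.57
tool_pos: [510.8, 208.1, 201.7]
tcp_rot: [-180.0, 0.1, 84.3]
ft_force: [1.2, -3.7, -0.6]
finger_gap: 14.5
grip_force: 29.8
time: 21.98
tool_pos: [510.2, 234.2, 202.0]
tcp_rot: [-179.9, -0.0, 84.1]
ft_force: [-1.0, 1.4, 0.3]
finger_gap: 14.9
grip_force: 29.5
turn(first) [-0.05 -0.02 -0.02] then shift [-0.6  1.4 18. ] | at [510.2 234.2 202. ] [-1.7995e+02 -2.0000e-02  8.4150e+01] F [-1.   1.4  0.3] gap 14.9 g 29.5 t 22.0
```

The path passed low over the probe already seated, so I'll check both probes.

```bash
python3 -c "
from h import *
im,d,cm=shot('wrist'); a=cv2.resize(im[120:320,230:420],None,fx=2.6,fy=2.6)
im,d,cm=shot('scene'); b=cv2.resize(im[80:200,290:460],None,fx=4.3,fy=4.3)[:a.shape[0]]
h=np.zeros((600,800,3),np.uint8); a=cv2.resize(a,(340,360)); b=cv2.resize(im[60:220,300:460],(450,450)); h[:360,:340]=a; h[:450,345:795]=b; cv2.imwrite('pics/w6.png',h)"
```

```text
(no output)
```

View pics/w6.png

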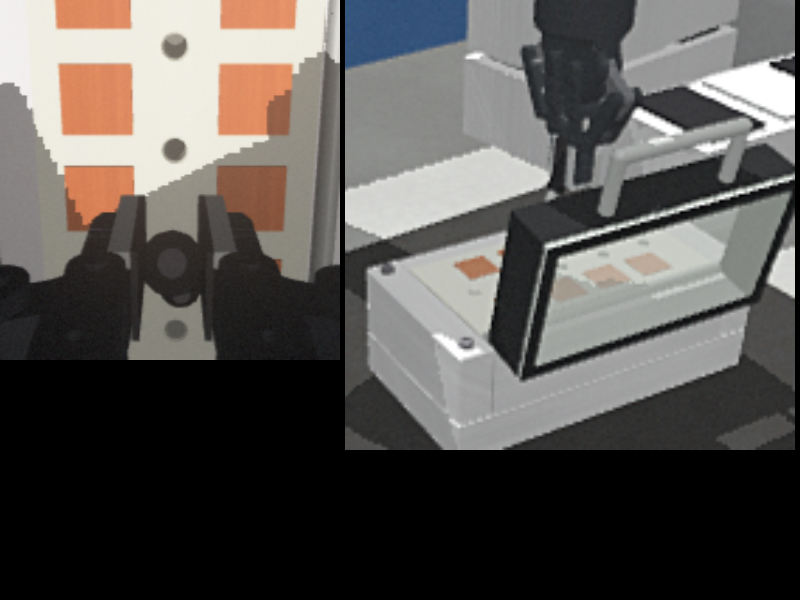

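```bash

python3 -m handwheel '[[0,0,-0.02,0,0,0,0.01],[0,0,-0.02,0,0,0,0.01],[0,0,-0.02,0,0,0,0.01],[0,0,-0.02,0,0,0,0.01],[0,0,-0.01,0,0,0,0.01],[0,0,0,0,0,0,0.01],[0,0,0,0,0,0,0.01]]'
python3 -c "
from h import *
h=np.zeros((420,800,3),np.uint8)
im,d,cm=shot('wrist'); h[:,:400]=cv2.resize(im[130:340,220:420],(400,420)); print(proj([507.2,189.5,139],cm), proj([502.7,146,105],cm),'off 220,130 x2')
im,d,cm=shot('scene'); h[:,400:]=cv2.resize(im[80:185,330:430],(400,420)); print([proj([x,y,105],cm).round() for x,y in((516,277),(511.7,233.3),(507.2,189.5),(502.7,146))])
cv2.imwrite('pics/w7.png',h)"
```

```text
time: 22.67
tool_pos: [510.9, 233.9, 292.2]
tcp_rot: [180.0, -0.0, 84.1]
ft_force: [-0.7, 0.1, -0.6]
finger_gap: 14.7
grip_force: 29.5
[327.45409236 228.76795316] [327.13754438 253.73642847] off 220,130 x2
[array([391., 150.]), array([377., 154.]), array([361., 158.]), array([346., 163.])]
```

View pics/w7.png

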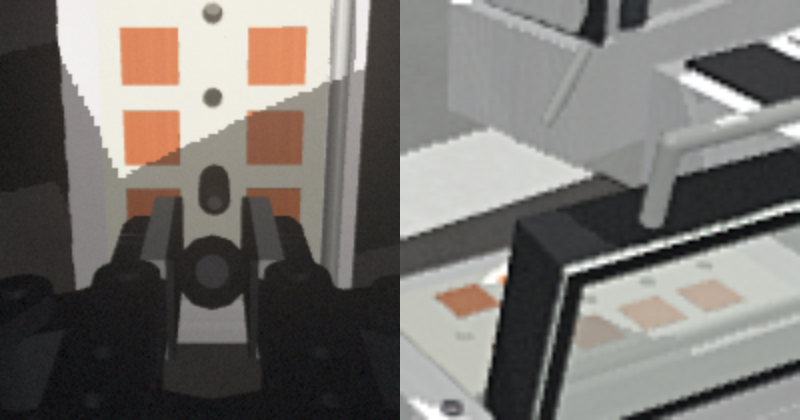

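The wrist view shows the seated probe in well 2 still upright at crop (214,190). The held probe is tilted in the grip, with its shank from crop (590,50) to (547,122) in the scene view. I'll measure the tilt and compensate by tilting the tool.

```bash
python3 - <<'E'
from h import *
s=r.sense(); Rt=R.from_euler('xyz',s["tcp_rot"],degrees=True).as_matrix(); t0=np.array(s["tool_pos"]); n=Rt[:,1]
k,Rw,t=cam("scene")
for p in((377.5,92.5),(366.75,110.5)):
    d=Rw@np.linalg.inv(k)@np.array([*p,1.]); X=t+d*((t0-t)@n)/(d@n); print(X.round(1),(Rt.T@(X-t0)).round(1))
E
```

```text
[508.8 222.2 260.4] [-11.7  -0.   30.1]
[506.1 197.1 224. ] [-36.9  -0.   66.5]
```

```bash

python3 -m handwheel '[[0,0,0,0,6.94,0,0.01],[0,0,0,0,6.94,0,0.01],[0,0,0,0,6.94,0,0.01],[0,0,0,0,6.94,0,0.01],[0,0,0,0,6.94,0,0.01],[0,0,0,0,0,0,0.01],[0,0,0,0,0,0,0.01],[0,0,0,0,0,0,0.01]]'
python3 - <<'E'
from h import *
s=r.sense(); Rt=R.from_euler('xyz',s["tcp_rot"],degrees=True); t0=np.array(s["tool_pos"]); print(t0,s["tcp_rot"])
print("shift to above well4", Rt.inv().apply(np.array([515.3,269.6,200])-t0).round(1),"per 10mm down",Rt.inv().apply([0,0,-10]).round(2))
h=np.zeros((420,800,3),np.uint8)
im,d,cm=shot('wrist'); h[:,:400]=cv2.resize(im[130:340,220:420],(400,420))
im,d,cm=shot('scene'); h[:,400:]=cv2.resize(im[60:165,330:430],(400,420)); cv2.imwrite('pics/w8.png',h)
b=t0+np.array([.1016,.9948,0])*7.55
for z in(25.7,75.7): print(((proj(b-[0,0,z],cm)-[330,60])*4+[400,0]).round())
E
```

```text
time: 23.43
tool_pos: [510.4, 234.1, 291.5]
tcp_rot: [-179.9, -34.5, 84.0]
ft_force: [0.2, 0.3, -0.2]
finger_gap: 15.0
grip_force: 29.4
[510.38213912 234.08740625 291.5097492 ] [-179.90074048  -34.51415216   84.03126503]
shift to above well4 [-22.3   1.4  95.7] per 10mm down [-5.67  0.01  8.24]
[621. 114.]
[613. 200.]
```

View pics/w8.png

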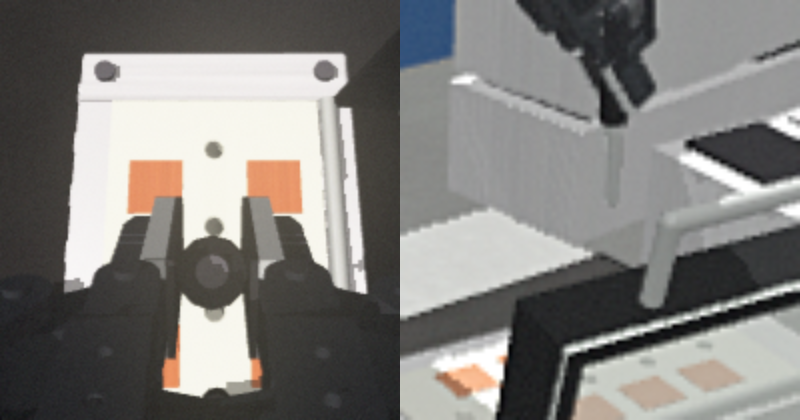

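```bash

python3 -m handwheel '[[-0.0037,0.0002,0.016,0,0,0,0.01],[-0.0037,0.0002,0.016,0,0,0,0.01],[-0.0037,0.0002,0.016,0,0,0,0.01],[-0.0037,0.0003,0.016,0,0,0,0.01],[-0.0037,0.0003,0.016,0,0,0,0.01],[-0.0038,0.0002,0.0157,0,0,0,0.01],[0,0,0,0,0,0,0.01],[0,0,0,0,0,0,0.01]]'
python3 - <<'E'
from h import *
s=r.sense(); t0=np.array(s["tool_pos"]); Rt=R.from_euler('xyz',s["tcp_rot"],degrees=True); print(t0,Rt.inv().apply(np.array([515.3,269.6,200])-t0).round(1))
h=np.zeros((420,800,3),np.uint8)
im,d,cm=shot('wrist'); h[:,:400]=cv2.resize(im[130:340,220:420],(400,420)); print((proj([516,277.1,105],cm)-[220,130])*2)
im,d,cm=shot('scene'); h[:,400:]=cv2.resize(im[75:180,340:440],(400,420)); print((proj([516,277.1,105],cm)-[340,75])*4+[400,0]); cv2.imwrite('pics/w9.png',h)
E
```

```text
time: 24.2
tool_pos: [514.8, 271.5, 200.7]
tcp_rot: [-179.9, -34.6, 84.2]
ft_force: [0.4, 0.4, 0.6]
finger_gap: 14.9
grip_force: 29.4
[514.81962957 271.45191385 200.66628106] [-1.9  0.7 -0.5]
[216.231678   280.81115144]
[605.98432619 298.37203858]
```

View pics/w9.png

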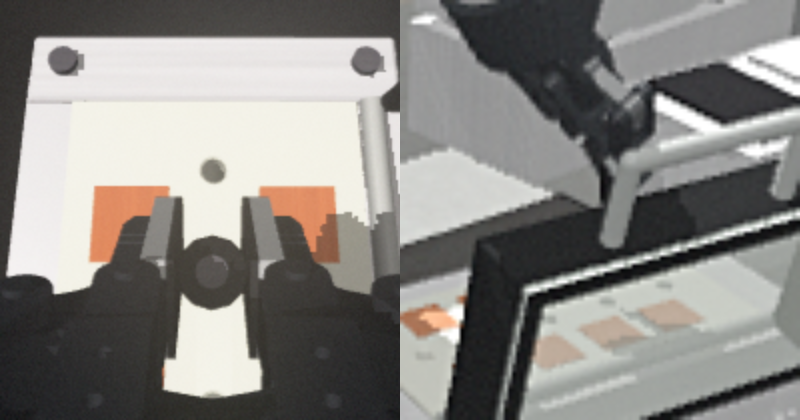

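```bash

python3 -m handwheel '[[-0.0019,0.0006,-0.0005,0,0,0,0.01],[-0.0034,0,0.005,0,0,0,0.01],[-0.0034,0,0.005,0,0,0,0.01],[-0.0017,0,0.0025,0,0,0,0.01],[0,0,0,0,0,0,0.01],[0,0,0,0,0,0,0.01]]'
python3 -m handwheel '[[-0.0017,0,0.0025,0,0,0,0.01],[-0.0017,0,0.0025,0,0,0,0.01],[-0.0017,0,0.0025,0,0,0,0.01],[0,0,0,0,0,0,0.01]]'
python3 -m handwheel '[[-0.0017,0,0.0025,0,0,0,0.01],[-0.0017,0,0.0025,0,0,0,0.01],[0,0,0,0,0,0,0.01]]'
```

```text
time: 24.8
tool_pos: [515.8, 268.3, 184.6]
tcp_rot: [-179.9, -34.7, 84.1]
ft_force: [0.1, -0.6, -0.0]
finger_gap: 14.8
grip_force: 29.4
time: 25.13
tool_pos: [515.7, 269.0, 175.6]
tcp_rot: [-179.9, -34.7, 84.1]
ft_force: [-0.4, 4.1, -0.8]
finger_gap: 14.7
grip_force: 29.3
time: 25.38
tool_pos: [515.8, 268.8, 169.5]
tcp_rot: [-180.0, -34.7, 84.1]
ft_force: [-0.6, 5.0, -0.0]
finger_gap: 14.8
grip_force: 29.6
```

```bash

python3 -m handwheel '[[-0.0009,0,0.0031,0,0,0,0.01],[-0.0017,0,0.0025,0,0,0,0.01],[-0.0017,0,0.0025,0,0,0,0.01],[-0.0017,0,0.0025,0,0,0,0.01],[0,0,0,0,0,0,0.01]]'
python3 -m handwheel '[[-0.0017,0,0.0025,0,0,0,0.01],[-0.0017,0,0.0025,0,0,0,0.01],[-0.0017,0,0.0025,0,0,0,0.01],[-0.0017,0,0.0025,0,0,0,0.01],[0,0,0,0,0,0,0.01]]'
```

```text
time: 25.8
tool_pos: [516.0, 269.9, 157.2]
tcp_rot: [-180.0, -34.7, 84.1]
ft_force: [-0.3, 4.8, 0.6]
finger_gap: 14.9
grip_force: 29.5
time: 26.22
tool_pos: [516.7, 271.3, 148.1]
tcp_rot: [179.9, -34.9, 84.2]
ft_force: [-5.6, 8.3, 15.1]
finger_gap: 14.9
grip_force: 31.1
```

```bash

python3 -m handwheel '[[0,0,0,0,0,0,0.04],[0,0,0,0,0,0,0.04],[0,0,0,0,0,0,0.04],[0,0,-0.005,0,0,0,0.04],[0,0,-0.02,0,0,0,0.04],[0,0,-0.025,0,0,0,0.04],[0,0,-0.025,0,0,0,0.04],[0,0,-0.025,0,0,0,0.04]]'
python3 -m handwheel '[[0,0,0,0,-6.97,0,0.04],[0,0,0,0,-6.97,0,0.04],[0,0,0,0,-6.97,0,0.04],[0,0,0,0,-6.97,0,0.04],[0,0,0,0,-6.97,0,0.04],[0,0,0,0,0,0,0.04],[0,0,0,0,0,0,0.04]]'
python3 - <<'E'
from h import *
h=np.zeros((420,800,3),np.uint8)
im,d,cm=shot('wrist'); h[:,:400]=cv2.resize(im[60:270,220:420],(400,420)); print((proj([516,277.1,150],cm)-[220,60])*2)
P=cloud(d,cm); m=(d>0)&(P[...,2]>120)&(P[...,2]<175)&(P[...,0]>490)&(P[...,0]<530)
_,lab,st,ce=cv2.connectedComponentsWithStats(m.astype(np.uint8))
for i in range(1,len(st)):
    if st[i,4]>60: q=P[lab==i]; q=q[q[:,2]>q[:,2].max()-5]; print("obj",ce[i].round(),st[i,4],q.mean(0).round(1))
im,d,cm=shot('scene'); h[:,400:]=cv2.resize(im[75:180,340:440],(400,420)); cv2.imwrite('pics/w10.png',h)
plan([516,277.1,170],84.17)
E
```

```text
time: 26.88
tool_pos: [509.9, 212.1, 228.5]
tcp_rot: [-179.9, -34.7, 84.1]
ft_force: [0.5, -0.3, -0.5]
finger_gap: 40.1
grip_force: 0.0
time: 27.47
tool_pos: [510.0, 214.6, 227.6]
tcp_rot: [-180.0, 0.1, 84.3]
ft_force: [-0.5, -0.4, 0.8]
finger_gap: 39.8
grip_force: 0.0
[214.27211135 115.28641973]
obj [326. 117.] 413 [515.  277.3 141.4]
obj [326. 233.] 469 [506.3 189.6 141.3]
turn(first) [-0.08  0.04 -0.04] then shift [64.5 -0.6 57.4] | at [510.1 212.9 227.4] [-1.7992e+02  4.0000e-02  8.4130e+01] F [-1.1  0.1  0.4] gap 40.2 g 0.0 t 27.6
```

View pics/w10.png

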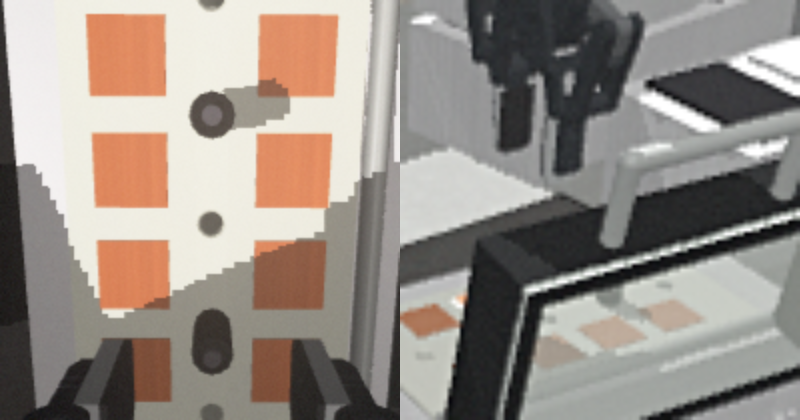

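The wrist view shows both probes upright, with head tops at equal height (141.3 mm) in wells 4 and 2. The second one dropped home. Now the last probe.

```bash

python3 -m handwheel '[[0,0,0,0,0,-5.6,0.04],[0,0,0,0,0,-5.6,0.04],[0,0,0,0,0,-5.6,0.04],[0,0,0,0,0,-5.7,0.04],[-0.013,-0.003,0,0,0,0,0.04],[-0.0268,-0.0067,0,0,0,0,0.04],[-0.0268,-0.0067,0,0,0,0,0.04],[-0.0268,-0.0067,0,0,0,0,0.04]]'
python3 -m handwheel '[[-0.0268,-0.0067,0,0,0,0,0.04],[-0.0268,-0.0067,0,0,0,0,0.04],[-0.0268,-0.0067,0,0,0,0,0.04],[-0.0268,-0.0067,0,0,0,0,0.04],[-0.0268,-0.0067,0,0,0,0,0.04],[-0.0268,-0.0067,0,0,0,0,0.04],[-0.0268,-0.0067,0,0,0,0,0.04],[-0.0268,-0.0067,0,0,0,0,0.04]]'
python3 -m handwheel '[[-0.0268,-0.0067,0,0,0,0,0.04],[-0.0268,-0.0067,0,0,0,0,0.04],[0,0,0,0,0,0,0.04],[0,0,0,0,0,0,0.04],[0,0,0,0,0,0,0.04]]'
python3 look.py w11; python3 -c "
from h import *
plan([526.6,-159.3,81],106.68)"
```

```text
time: 28.23
tool_pos: [514.6, 114.4, 228.0]
tcp_rot: [-180.0, 0.1, 106.4]
ft_force: [0.7, -0.4, 0.2]
finger_gap: 39.9
grip_force: 0.0
time: 28.9
tool_pos: [523.8, -106.8, 228.7]
tcp_rot: [-180.0, 0.1, 106.3]
ft_force: [0.4, 0.0, 0.0]
finger_gap: 40.3
grip_force: 0.0
time: 29.32
tool_pos: [526.6, -159.7, 228.7]
tcp_rot: [-180.0, 0.1, 106.4]
ft_force: [0.7, 0.7, -0.1]
finger_gap: 40.3
grip_force: 0.0
stand 11262 ((545.8094482421875, -227.66748046875), (70.17948150634766, 207.36810302734375), 16.29570770263672) [  291   148    72   181 11262] 59.45637785742808
head [596.2 168.2] [582 142  51  62 502] [749.2 -73.8  92. ] [159. 174. 179.] [749.3 -74.   91.9]
head [326.2 187.7] [318 179  18  19 210] [ 525.5 -158.4   92. ] [ 97.  99. 101.] [ 525.4 -158.1   93.2]
turn(first) [-0.04  0.09 -0.17] then shift [ -0.2  -0.3 147.8] | at [ 526.8 -159.   228.8] [-1.7996e+02  9.0000e-02  1.0651e+02] F [ 0.2 -0.  -0.2] gap 39.8 g 0.0 t 29.4
```

```bash

python3 -m handwheel '[[0,-0.0006,0.015,0,0,-0.15,0.04],[0,0,0.03,0,0,0,0.04],[0,0,0.03,0,0,0,0.04],[0,0,0.03,0,0,0,0.04],[0,0,0.025,0,0,0,0.04],[0,0,0.012,0,0,0,0.04],[0,0,0.005,0,0,0,0.04],[0,0,0,0,0,0,0.04]]'
python3 -m handwheel '[[0,0,0,0,0,0,0.04],[0,0,0,0,0,0,0.02],[0,0,0,0,0,0,0.01],[0,0,0,0,0,0,0.01],[0,0,0,0,0,0,0.01],[0,0,0,0,0,0,0.01]]' 50
python3 -m handwheel '[[0,0,-0.005,0,0,0,0.01],[0,0,-0.02,0,0,0,0.01],[0,0,-0.025,0,0,0,0.01],[0,0,-0.025,0,0,0,0.01],[0,0,-0.025,0,0,5.6,0.01],[0,0,-0.025,0,0,5.6,0.01],[0,0,-0.02,0,0,5.6,0.01],[0,0,-0.015,0,0,5.6,0.01]]'
python3 -c "
from h import *
plan([511.6,233.5,230],84.17)"
```

```text
time: 30.03
tool_pos: [526.3, -158.7, 81.3]
tcp_rot: [-179.9, 0.1, 106.8]
ft_force: [0.5, -0.4, 0.1]
finger_gap: 40.4
grip_force: 0.0
time: 30.53
tool_pos: [528.2, -160.0, 84.1]
tcp_rot: [179.9, 0.3, 106.8]
ft_force: [-1.7, 0.9, 5.9]
finger_gap: 14.7
grip_force: 48.6
time: 31.2
tool_pos: [527.6, -159.3, 245.3]
tcp_rot: [179.8, 0.2, 84.1]
ft_force: [-0.1, -0.3, -1.1]
finger_gap: 14.6
grip_force: 49.6
turn(first) [ 0.19  0.21 -0.07] then shift [389.2 -55.8  15.3] | at [ 527.6 -159.3  245.3] [179.81   0.21  84.1 ] F [-0.1 -0.3 -1.1] gap 14.6 g 49.6 t 31.2
```

```bash

python3 -m handwheel '[[0.0126,-0.0035,0,0,0,0,0.01],[0.026,-0.0035,0,0,0,0,0.01],[0.026,-0.0035,0,0,0,0,0.01],[0.026,-0.0035,0,0,0,0,0.01],[0.026,-0.0035,0,0,0,0,0.01],[0.026,-0.0035,0,0,0,0,0.01],[0.026,-0.0035,0,0,0,0,0.01],[0.026,-0.0035,0,0,0,0,0.01]]'
python3 -m handwheel '[[0.026,-0.0035,0,0,0,0,0.01],[0.026,-0.0035,0,0,0,0,0.01],[0.026,-0.0035,0,0,0,0,0.01],[0.026,-0.0035,0,0,0,0,0.01],[0.026,-0.0035,0,0,0,0,0.01],[0.026,-0.0035,0,0,0,0,0.01],[0.026,-0.0035,0,0,0,0,0.01],[0.0126,-0.0033,0,0,0,0,0.01]]'
python3 -m handwheel '[[0,0,0.01,0.1,0.1,0,0.01],[0,0,0.005,0,0,0,0.01],[0,0,0,0,0,0,0.01],[0,0,0,0,0,0,0.01]]'
python3 - <<'E'
from h import *
plan([511.6,233.5,230],84.17)
im,d,cm=shot('wrist'); im=im.copy(); cv2.imwrite('pics/w12.png',cv2.resize(im[120:320,230:430],(600,600))); print((proj([511.6,233.5,105],cm)-[230,120])*3)
E
```

```text
time: 31.87
tool_pos: [517.1, 39.2, 240.7]
tcp_rot: [-179.9, 0.1, 84.5]
ft_force: [-0.3, -0.2, -1.1]
finger_gap: 14.3
grip_force: 49.6
time: 32.53
tool_pos: [508.2, 236.7, 240.2]
tcp_rot: [-179.9, 0.1, 84.6]
ft_force: [-0.5, 0.7, -1.1]
finger_gap: 14.3
grip_force: 49.6
time: 32.87
tool_pos: [509.0, 232.4, 224.8]
tcp_rot: [-179.8, 0.1, 84.3]
ft_force: [0.1, -0.0, -0.4]
finger_gap: 14.3
grip_force: 49.6
turn(first) [-0.21  0.13  0.17] then shift [ 1.4  2.5 -5.2] | at [509.  232.4 224.8] [-1.7979e+02  1.3000e-01  8.4340e+01] F [ 0.1 -0.  -0.4] gap 14.3 g 49.6 t 32.9
[301.27186659 216.26714816]
```

View pics/w12.png

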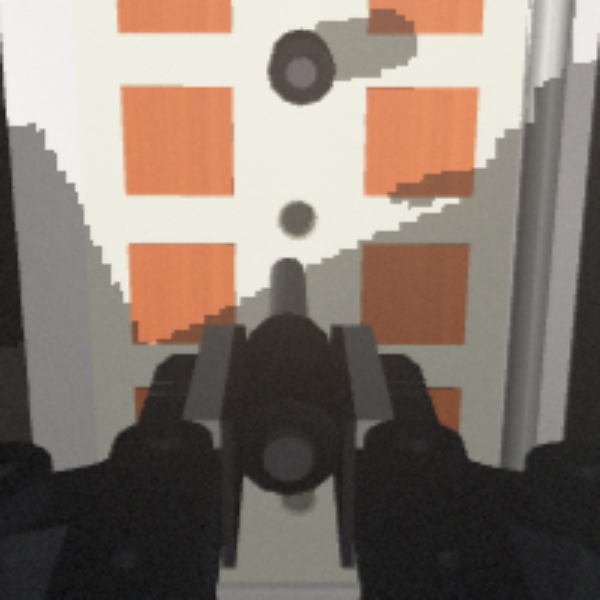

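```bash

python3 -m handwheel '[[0.001,0.0026,0.01,-0.2,0.1,0.1,0.01],[0,0,0.01,0,0,0,0.01],[0,0,0.01,0,0,0,0.01],[0,0,0.008,0,0,0,0.01],[0,0,0,0,0,0,0.01],[0,0,0,0,0,0,0.01],[0,0,0,0,0,0,0.01]]'
python3 - <<'E'
from h import *
plan([511.6,233.4,129],84.17)
im,d,cm=shot('wrist'); im=im.copy(); cv2.imwrite('pics/w13.png',cv2.resize(im[150:290,260:400],(560,560)))
E
```

```text
time: 33.5
tool_pos: [512.2, 234.5, 188.0]
tcp_rot: [179.9, -0.0, 84.3]
ft_force: [0.4, -0.6, -0.1]
finger_gap: 14.5
grip_force: 49.5
turn(first) [ 0.1  -0.05  0.12] then shift [-1.2 -0.5 59. ] | at [512.2 234.5 188. ] [ 1.799e+02 -5.000e-02  8.429e+01] F [ 0.4 -0.6 -0.1] gap 14.5 g 49.5 t 33.5
```

View pics/w13.png

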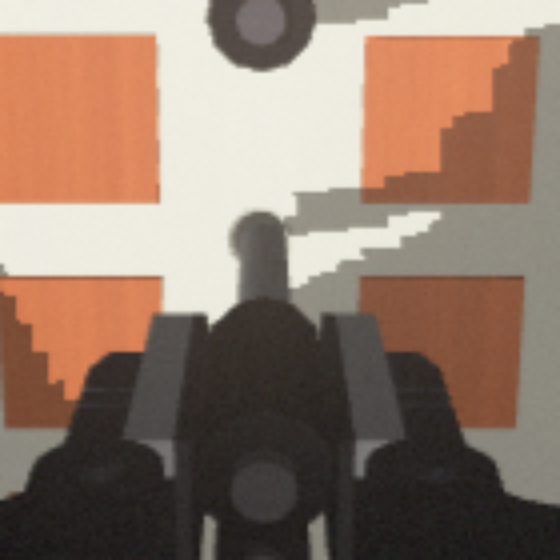

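```bash

python3 -m handwheel '[[-0.0028,-0.0009,0.003,0,0,0,0.01],[0,0,0.002,0,0,0,0.01],[0,0,0.003,0,0,0,0.01],[0,0,0.002,0,0,0,0.01],[0,0,0,0,0,0,0.01],[0,0,0,0,0,0,0.01]]'
python3 -m handwheel '[[0,0,0.003,0,0,0,0.01],[0,0,0.003,0,0,0,0.01],[0,0,0.003,0,0,0,0.01],[0,0,0,0,0,0,0.01]]'
```

```text
time: 34.05
tool_pos: [510.9, 231.8, 177.7]
tcp_rot: [179.9, -0.0, 84.3]
ft_force: [0.5, 0.3, -0.8]
finger_gap: 14.5
grip_force: 49.5
time: 34.38
tool_pos: [510.6, 231.6, 167.9]
tcp_rot: [180.0, -0.0, 84.3]
ft_force: [0.1, -0.6, -1.1]
finger_gap: 14.6
grip_force: 49.5
```

Inside the well with no force; continuing down.

```bash

python3 -m handwheel '[[0,0,0.005,0,0,0,0.01],[0,0,0.005,0,0,0,0.01],[0,0,0.005,0,0,0,0.01],[0,0,0.005,0,0,0,0.01],[0,0,0.004,0,0,0,0.01],[0,0,0,0,0,0,0.01]]'
python3 -m handwheel '[[0,0,0.003,0,0,0,0.01],[0,0,0.003,0,0,0,0.01],[0,0,0.002,0,0,0,0.01],[0,0,0,0,0,0,0.01]]'
python3 -m handwheel '[[0,0,0.0015,0,0,0,0.01],[0,0,0.0015,0,0,0,0.01],[0,0,0,0,0,0,0.01]]'
```

```text
time: 34.88
tool_pos: [510.6, 231.6, 143.6]
tcp_rot: [180.0, -0.0, 84.3]
ft_force: [-0.4, -0.1, -0.7]
finger_gap: 14.1
grip_force: 49.5
time: 35.22
tool_pos: [510.8, 231.7, 136.4]
tcp_rot: [179.9, -0.0, 84.3]
ft_force: [-0.5, 0.2, -0.6]
finger_gap: 14.8
grip_force: 49.5
time: 35.47
tool_pos: [511.0, 231.8, 133.7]
tcp_rot: [179.9, -0.0, 84.3]
ft_force: [0.5, 0.0, -0.1]
finger_gap: 14.1
grip_force: 49.5
```

```bash

python3 -m handwheel '[[0,0,0.001,0,0,0,0.01],[0,0,0.001,0,0,0,0.01],[0,0,0,0,0,0,0.01]]'
python3 -m handwheel '[[0,0,0.001,0,0,0,0.01],[0,0,0.001,0,0,0,0.01],[0,0,0,0,0,0,0.01]]'
```

```text
time: 35.72
tool_pos: [511.0, 231.8, 131.7]
tcp_rot: [179.9, -0.0, 84.3]
ft_force: [-0.2, 0.6, -1.0]
finger_gap: 14.6
grip_force: 49.5
time: 35.97
tool_pos: [511.3, 231.9, 131.1]
tcp_rot: [179.9, -0.1, 84.3]
ft_force: [-3.4, -1.6, 7.2]
finger_gap: 14.2
grip_force: 50.6
```

```bash

python3 -m handwheel '[[0,0,0.001,0,0,0,0.01],[0,0,0,0,0,0,0.01],[0,0,-0.001,0,0,0,0.04],[0,0,0,0,0,0,0.04],[0,0,0,0,0,0,0.04],[0,0,-0.01,0,0,0,0.04],[0,0,-0.03,0,0,0,0.04],[0,0,-0.03,0,0,0,0.04]]'
python3 -m handwheel '[[-0.01,0,-0.03,0,0,0,0.04],[-0.025,0,-0.02,0,0,0,0.04],[-0.025,0,-0.01,0,0,0,0.04],[-0.01,0,0,0,0,0,0.04],[0,0,0,0,0,0,0.04],[0,0,0,0,0,0,0.04]]'
python3 - <<'E'
from h import *
im,d,cm=shot('wrist'); cv2.imwrite('pics/w14.png',cv2.resize(im[0:260,200:460],(580,580))); np.savez('w14.npz',im=im,d=d)
P=cloud(d,cm); m=(d>0)&(P[...,2]>125)&(P[...,2]<175)&(P[...,0]>490)&(P[...,0]<530)
_,lab,st,ce=cv2.connectedComponentsWithStats(m.astype(np.uint8))
for i in range(1,len(st)):
    if st[i,4]>60: q=P[lab==i]; q=q[q[:,2]>q[:,2].max()-4]; print("obj",ce[i].round(),st[i,4],q.mean(0).round(1))
m=(d>0)&(abs(P[...,2]-105)<8)&(abs(P[...,0]-512)<30); print("top z",np.median(P[m][:,2]))
plan([400,250,290],84.17)
E
```

```text
time: 36.63
tool_pos: [509.5, 231.3, 199.2]
tcp_rot: [-179.9, 0.1, 84.3]
ft_force: [0.6, 0.5, 0.9]
finger_gap: 39.8
grip_force: 0.0
time: 37.13
tool_pos: [503.7, 161.9, 259.5]
tcp_rot: [179.9, -0.1, 84.2]
ft_force: [0.1, -0.1, -0.0]
finger_gap: 40.1
grip_force: 0.0
obj [326.  45.] 439 [514.7 277.2 142.6]
obj [326. 106.] 320 [510.3 233.1 142.9]
obj [327. 161.] 317 [506.4 189.4 143. ]
top z 106.71196423258266
turn(first) [ 0.01 -0.05  0.08] then shift [  76.6 -111.8  -31.1] | at [503.5 162.4 258.9] [ 1.7999e+02 -5.0000e-02  8.4250e+01] F [ 0.4 -0.  -0.8] gap 40.3 g 0.0 t 37.2
```

View pics/w14.png

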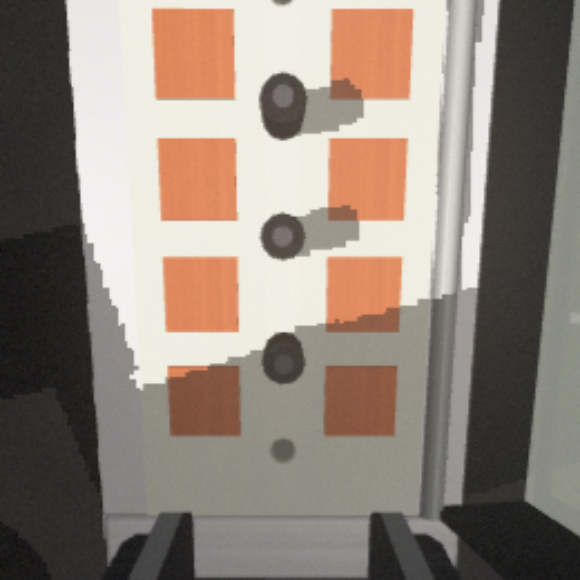

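The wrist view shows all three heads upright at equal height in wells 4, 3 and 2: crop (283,97), (283,237) and (283,357). All are seated. Now back to the handle.

```bash

python3 -m handwheel '[[0,0,-0.015,0,0,0.1,0.04],[0,0,-0.03,0,0,0,0.04],[0,0,-0.03,0,0,0,0.04],[0.0147,0.0251,0,0,0,0,0.04],[0.0147,0.0251,0,0,0,0,0.04],[0.0147,0.0251,0,0,0,0,0.04],[0.0147,0.0251,0,0,0,0,0.04],[0.0147,0.0251,0,0,0,0,0.04]]'
python3 -m handwheel '[[0,0,0,0,0,0,0.04],[0,0,0,0,0,0,0.04],[0,0,0,0,0,0,0.04]]'
python3 - <<'E'
from h import *
plan([636,222.5,268],84.17)
im,d,cm=shot('wrist'); cv2.imwrite('pics/w15.png',im)
P=cloud(d,cm); m=(d>0)&(abs(P[...,2]-270)<12)&(P[...,0]>600); q=P[m]; print(len(q),q.min(0),q.max(0),cv2.minAreaRect(q[:,:2].astype(np.float32)),np.median(q[:,2]))
E
```

```text
time: 37.85
tool_pos: [636.7, 224.5, 333.2]
tcp_rot: [-180.0, -0.0, 84.3]
ft_force: [0.1, 0.1, 1.3]
finger_gap: 39.9
grip_force: 0.0
time: 38.1
tool_pos: [635.4, 223.3, 333.5]
tcp_rot: [-179.9, -0.0, 84.2]
ft_force: [0.1, 0.1, -0.1]
finger_gap: 39.7
grip_force: 0.0
turn(first) [-0.05 -0.    0.07] then shift [-0.7  0.7 65.5] | at [635.4 223.3 333.5] [-179.95   -0.     84.24] F [ 0.1  0.1 -0.1] gap 39.7 g 0.0 t 38.1
3112 [621.37344269 161.8062088  258.18267847] [646.00746658 281.59187112 276.59581351] ((633.8328857421875, 221.5501708984375), (120.42050170898438, 13.709942817687988), 84.14723205566406) 273.3700290159903
```

```bash

python3 -m handwheel '[[-0.0007,0.0003,0.015,0,0,0,0.04],[0,0,0.02,0,0,0,0.04],[0,0,0.015,0,0,0,0.04],[0,0,0.01,0,0,0,0.04],[0,0,0.006,0,0,0,0.04],[0,0,0,0,0,0,0.04],[0,0,0,0,0,0,0.04]]'
python3 -m handwheel '[[0,0,0,0,0,0,0.03],[0,0,0,0,0,0,0.02],[0,0,0,0,0,0,0.01],[0,0,0,0,0,0,0],[0,0,0,0,0,0,0],[0,0,0,0,0,0,0]]' 40
python3 - <<'E'
from h import *
plan([636,222.5,268],84.17)
def H(a): return np.array([65-170*np.cos(a)+30*np.sin(a),105+170*np.sin(a)+30*np.cos(a)])
p=H(1.75)
for a in np.r_[1.7:0.35:-.05,0.3:-.01:-.05]:
    pass
for a in [1.7,1.6,1.5,1.375,1.25,1.125,1.0,.875,.75,.625,.5,.375,.3,.25,.2,.15,.1,.05,0]:
    q=H(a); print(a,(q-p)[0].round(1),(-(q-p)[1]).round(1)); p=q
E
```

```text
time: 38.73
tool_pos: [636.3, 221.7, 270.1]
tcp_rot: [179.9, -0.1, 84.2]
ft_force: [0.2, -0.1, 0.9]
finger_gap: 40.0
grip_force: 0.0
time: 39.23
tool_pos: [636.0, 222.0, 270.6]
tcp_rot: [179.9, -0.1, 84.2]
ft_force: [-6.3, -0.2, 5.5]
finger_gap: 10.5
grip_force: 39.2
turn(first) [ 0.08 -0.07  0.03] then shift [ 0.5 -0.   2.6] | at [636.  222.  270.6] [ 1.7992e+02 -7.0000e-02  8.4200e+01] F [-6.3 -0.2  5.5] gap 10.5 g 39.2 t 39.2
1.7 -8.2 -2.8
1.6 -16.7 -4.3
1.5 -17.1 -2.6
1.375 -21.5 -0.9
1.25 -21.5 1.8
1.125 -21.1 4.5
1.0 -20.4 7.1
0.875 -19.3 9.5
0.75 -18.0 11.9
0.625 -16.4 14.0
0.5 -14.5 16.0
0.375 -12.4 17.6
0.3 -6.3 11.3
0.25 -3.8 7.8
0.2 -3.4 8.0
0.15 -3.0 8.1
0.1 -2.5 8.2
0.05 -2.1 8.4
0 -1.7 8.5
```

```bash

python3 -m handwheel '[[0,-0.004,-0.0014,0,0,0,0],[0,-0.0042,-0.0014,0,0,0,0],[0,-0.0084,-0.0022,0,0,0,0],[0,-0.0083,-0.0021,0,0,0,0],[0,-0.0086,-0.0013,0,0,0,0],[0,-0.0085,-0.0013,0,0,0,0],[0,-0.0108,-0.0005,0,0,0,0],[0,-0.0107,-0.0004,0,0,0,0]]'
python3 -m handwheel '[[0,-0.0108,0.0009,0,0,0,0],[0,-0.0107,0.0009,0,0,0,0],[0,-0.0105,0.0022,0,0,0,0],[0,-0.0106,0.0023,0,0,0,0],[0,-0.0102,0.0035,0,0,0,0],[0,-0.0102,0.0036,0,0,0,0],[0,-0.0097,0.0047,0,0,0,0],[0,-0.0096,0.0048,0,0,0,0]]'
python3 -m handwheel '[[0,-0.009,0.0059,0,0,0,0],[0,-0.009,0.006,0,0,0,0],[0,-0.0082,0.007,0,0,0,0],[0,-0.0082,0.007,0,0,0,0],[0,-0.0073,0.008,0,0,0,0],[0,-0.0072,0.008,0,0,0,0],[0,-0.0041,0.0058,0,0,0,0],[0,-0.0041,0.0059,0,0,0,0]]'
python3 -m handwheel '[[0,0,0,0,0,0,0],[0,0,0,0,0,0,0]]'
python3 -c "
from h import *
e=np.radians(-5.83);a=.375;x=65-170*np.cos(a)+30*np.sin(a);plan([511.3+x*np.cos(e),234.3+x*np.sin(e),105+170*np.sin(a)+30*np.cos(a)],84.17)"
```

```text
time: 39.9
tool_pos: [574.4, 228.2, 282.3]
tcp_rot: [179.6, -0.1, 84.2]
ft_force: [5.2, -0.2, 3.6]
finger_gap: 9.9
grip_force: 39.3
time: 40.57
tool_pos: [492.0, 236.6, 258.7]
tcp_rot: [179.6, -0.1, 84.2]
ft_force: [3.2, 1.1, 0.7]
finger_gap: 10.6
grip_force: 41.9
time: 41.23
tool_pos: [434.5, 242.6, 203.4]
tcp_rot: [179.8, -0.1, 84.2]
ft_force: [-1.5, 0.0, 5.1]
finger_gap: 10.3
grip_force: 44.1
time: 41.4
tool_pos: [433.8, 242.6, 202.3]
tcp_rot: [-180.0, -0.0, 84.2]
ft_force: [-3.5, 1.7, 0.8]
finger_gap: 10.5
grip_force: 43.6
turn(first) [-0.01 -0.05  0.03] then shift [-0.4 -4.3  7.1] | at [433.8 242.6 202.3] [-1.7999e+02 -5.0000e-02  8.4200e+01] F [-3.5  1.7  0.8] gap 10.5 g 43.6 t 41.4
```

```bash

python3 -m handwheel '[[0,-0.004,0.006,0,0,0,0],[0,-0.004,0.006,0,0,0,0],[0,-0.0035,0.006,0,0,0,0],[0,-0.003,0.006,0,0,0,0],[0,-0.0025,0.006,0,0,0,0],[0,-0.0025,0.006,0,0,0,0],[0,-0.002,0.005,0,0,0,0],[0,-0.0014,0.004,0,0,0,0]]'
python3 -m handwheel '[[0,-0.001,0.004,0,0,0,0],[0,-0.001,0.004,0,0,0,0],[0,-0.0008,0.003,0,0,0,0],[0,-0.0008,0.003,0,0,0,0],[0,-0.0006,0.003,0,0,0,0],[0,0,0,0,0,0,0],[0,0,0,0,0,0,0]]'
python3 -c "
from h import *
plan([406.6,246.3,135],84.17)"
```

```text
time: 42.07
tool_pos: [412.3, 244.8, 157.4]
tcp_rot: [179.8, -0.1, 84.2]
ft_force: [5.1, 0.1, 1.0]
finger_gap: 10.5
grip_force: 43.5
time: 42.65
tool_pos: [407.8, 245.2, 140.2]
tcp_rot: [179.9, -0.1, 84.2]
ft_force: [7.9, 3.7, -3.5]
finger_gap: 10.4
grip_force: 42.4
turn(first) [ 0.1  -0.06  0.01] then shift [ 1.  -1.3  5.2] | at [407.8 245.2 140.2] [ 1.799e+02 -6.000e-02  8.418e+01] F [ 7.9  3.7 -3.5] gap 10.4 g 42.4 t 42.6
```

```bash

python3 -m handwheel '[[0,-0.0005,0.002,0,0,0,0],[0,-0.0005,0.002,0,0,0,0],[0,0,0,0,0,0,0]]'
python3 -m handwheel '[[0,0,0.0015,0,0,0,0],[0,0,0.0015,0,0,0,0],[0,0,0,0,0,0,0],[0,0,0,0,0,0,0]]'
```

```text
time: 42.9
tool_pos: [407.2, 245.3, 136.8]
tcp_rot: [179.9, -0.1, 84.2]
ft_force: [7.5, 1.3, 0.0]
finger_gap: 10.4
grip_force: 43.3
time: 43.23
tool_pos: [407.3, 245.3, 136.5]
tcp_rot: [179.8, -0.1, 84.2]
ft_force: [-5.6, -4.8, 24.4]
finger_gap: 10.6
grip_force: 45.6
```

The cover is on its stop (24 N). Release, lift off and check.

```bash

python3 -m handwheel '[[0,0,-0.002,0,0,0,0],[0,0,0,0,0,0,0.04],[0,0,0,0,0,0,0.04],[0,0,0,0,0,0,0.04],[0,0,-0.01,0,0,0,0.04],[0,0,-0.02,0,0,0,0.04],[0,0,-0.03,0,0,0,0.04],[0,0,-0.03,0,0,0,0.04]]'
python3 -m handwheel '[[0,-0.01,-0.03,0,0,0,0.04],[0,-0.02,-0.02,0,0,0,0.04],[0,-0.02,0,0,0,0,0.04],[0,-0.01,0,0,0,0,0.04],[0,0,0,0,0,0,0.04],[0,0,0,0,0,0,0.04]]'
python3 - <<'E'
from h import *
im,d,cm=shot('top'); P=cloud(d,cm); e=np.radians(-5.83); X=(P[...,0]-511.5)*np.cos(e)+(P[...,1]-234)*np.sin(e); Y=-(P[...,0]-511.5)*np.sin(e)+(P[...,1]-234)*np.cos(e)
for a,b in((-58,-50),(-20,0),(20,40),(50,62)):
    m=(d>0)&(X>a)&(X<b)&(abs(Y)<110)&(P[...,2]>140); print(a,m.sum(),P[m][:,2].mean())
w,dw,cw=shot('wrist'); P=cloud(dw,cw); X=(P[...,0]-511.5)*np.cos(e)+(P[...,1]-234)*np.sin(e); Y=-(P[...,0]-511.5)*np.sin(e)+(P[...,1]-234)*np.cos(e)
for a,b in((-58,-50),(-20,0),(20,40),(50,62)):
    m=(dw>0)&(X>a)&(X<b)&(abs(Y)<110)&(P[...,2]>140); print("w",a,m.sum(),P[m][:,2].mean())
for n in("screwdriver",): pass
h=np.vstack([im[60:340,100:560]]); cv2.imwrite('pics/f.png',cv2.resize(h,(736,448)))
s=r.sense(); print(s["tool_pos"],s["ft_force"],s["grip_force"],s["time"])
E
```

```text
time: 43.9
tool_pos: [405.4, 244.7, 226.1]
tcp_rot: [-179.9, 0.0, 84.2]
ft_force: [-0.6, -0.0, 0.1]
finger_gap: 40.0
grip_force: 0.0
time: 44.4
tool_pos: [346.5, 251.1, 275.1]
tcp_rot: [179.9, -0.0, 84.2]
ft_force: [0.3, -0.1, -0.6]
finger_gap: 40.2
grip_force: 0.0
-58 404 156.43798922395692
-20 973 154.49297573003784
20 949 154.32045143242036
50 569 155.6012381351527
w -58 1918 158.64444458845045
w -20 5732 156.75654589669594
w 20 6178 156.75497624123807
w 50 4249 158.00630728519891
[346.96881119 250.92523074 274.79711212] [ 0.330622   -0.17707644  0.46236911] 0.0 44.5
```

View pics/f.png

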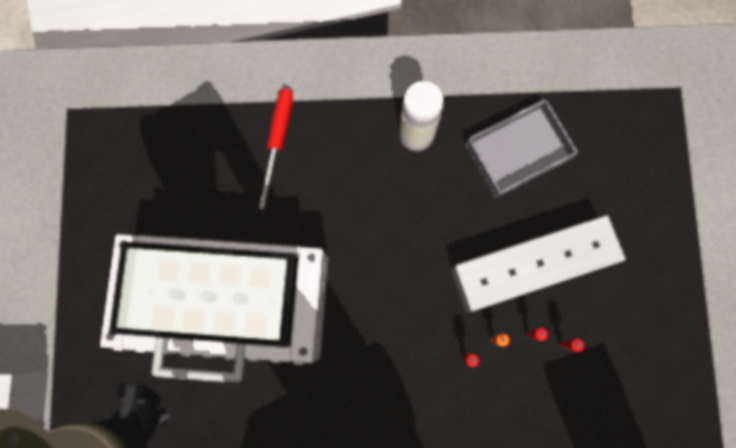

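The cover is shut level (slope about 0.008 rad). The three probes show beneath it at crop (177,294), (208,296) and (240,299), and the other items haven't moved.

```bash
python3 -c "
from bench import r
print(r.hand_in())"
```

```text
the job is handed in; nothing more can be done
None
```

The job is handed in: the three probes that were in the stand sit in wells 2, 3 and 4, the cover is shut on its stop and released, and the screwdriver, spray can and tray look unmoved; the hand-in gave no verdict, and one probe was knocked askew in the gripper on the way but still went home upright.

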